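# Index a reagent carousel and load the fallen bottle

## Task

Turn the reagent carousel by its handle bar, anticlockwise seen from above, until its one empty bay clicks home at the open loading gate, without running past it, and let go. Then stand the fallen bottle upright on its black tray between the two standing ones and let go of it, take it again and set it down (do not drop it) upright, squarely inside that empty bay. Leave the two standing bottles, the tip box and the beaker where they are, and finish with the bay still clicked in at the gate.

Things in the scene. Friction and masses are not known exactly. Their poses are not given: they have to be found in the camera images.
- carousel: fixed round white base, 274 mm across, 26 mm high; origin on the table under its axis. Its rotor has 8 bays 45 degrees apart on a circle of radius 95 mm: seven hold clipped-in white bottles (tops 130 mm above the table), one is empty. A clear hood (radius 71 to 141 mm, top at z 152 mm) covers it from -60 to +150 degrees from the base's x axis; the -x side is open
- rotor (a joint): angle of the carousel rotor in rad, growing anticlockwise seen from above. Detents at 0, 0.785, 1.571 and 2.356 pull it home (peak torque about 0.27 N m half-way between); it starts clicked in at about 0 or 0.785, seldom between; the empty bay is at the gate at 1.571
- grip (a point): centre of the black handle bar on the carousel's hub, on its axis, 180 mm above the table, turning with the rotor: bar 60 mm long (its y axis), 16 mm thick (its x axis), 30 mm high (z 163 to 193 mm). Its y axis points to the empty bay; a thin pointer under that end of the bar reaches out 45 mm that way (z 158 to 162 mm)
- bay (a point): centre of the floor of the empty bay, 40 mm above the table: a square pocket 50 x 50 mm inside with a rim 8 mm high and 3 mm thick, its sides along this point's x and y; its y axis points outward from the hub; turns with the rotor
- gate (a point): loading gate: where the centre of the empty bay's floor must come, on the base's open -x side, 95 mm from the carousel's axis, 40 mm above the table; same axes as the base. Two small posts (14 mm thick, 42 mm high) on the rim at radius 140 mm, 18 degrees either side, mark it
- tray: fixed black spill tray 200 mm (x) by 330 mm (y), rim 10 mm high and 4 mm thick; origin at the centre of its underside; inner floor 4 mm above the origin
- bottle: the fallen bottle, lying on the tray on one of its flat sides: square white bottle, body 42 x 42 x 52 mm, a shoulder, then a round ribbed cap 28 mm across from 60 to 90 mm above its foot (total 90 mm), 80 to 170 g. Origin at the centre of its foot, z axis towards the cap, x and y square to the flat sides
- neighbour_a: a bottle of the same kind standing on the tray about 110 mm to one side (-y of the tray) of its middle; origin at the centre of its foot; not to be disturbed
- neighbour_b: a bottle of the same kind standing on the tray about 110 mm to the other side (+y of the tray) of its middle; origin at the centre of its foot; not to be disturbed
- tip_box: black pipette tip box 124 x 89 x 44 mm on the table; origin at the centre of its underside; not to be disturbed
- beaker: small glass beaker 60 mm across, 60 mm high, on the table near the robot; origin at the centre of its underside; not to be disturbed

How it is judged:
On the way, in this order (a step that is already met when the one before it is completed fails the run):
1. the rotor is clicked in with the empty bay at the gate, still, and let go (value of joint rotor between 1.5 and 1.64 rad and velocity of joint rotor between -0.1 and 0.1 rad/s and contact force between the fingers and carousel below 0.2 N), for 0.3 s.
2. the fallen bottle stands upright by itself on the tray between the other two, let go (angle between bottle's own z axis and vertical below 0.08 rad and contact force between the fingers and bottle below 0.1 N and linear speed of bottle below 0.03 m/s and z of bottle in the frame of tray between 0 and 0.008 m and x of bottle in the frame of tray between -0.1 and 0.1 m and y of bottle in the frame of tray between -0.09 and 0.09 m), for 0.3 s.
At the end, for the whole second after the job is handed in: the rotor is within 0.07 rad of the click that puts the bay at the gate, and the once-fallen bottle stands at rest on the floor of the bay (foot within 4 mm of it in height), within 8 mm of its centre and within 0.06 rad of upright (value of joint rotor between 1.5 and 1.64 rad and horizontal distance between bottle and bay below 0.008 m and z of bottle in the frame of bay between -0.004 and 0.004 m and angle between bottle's own z axis and vertical below 0.06 rad and linear speed of bottle below 0.02 m/s and angular speed of bottle below 0.2 rad/s and horizontal distance between bay and gate below 0.008 m); the robot touches nothing.
It fails at once if the carousel is driven past the gate position (value of joint rotor above 2 rad).
It fails at once if a standing bottle is shifted by more than 25 mm or tipped (distance of any of neighbour_a, neighbour_b from where it was at the start of the episode above 0.025 m or angle between any of neighbour_a, neighbour_b's own z axis and vertical above 0.5 rad).
It fails at once if the tip box or the beaker is shifted by more than 25 mm or tipped (distance of any of tip_box, beaker from where it was at the start of the episode above 0.025 m or angle between beaker's own z axis and vertical above 0.5 rad).
It fails at once if the bottle is dropped (falls freely at more than 0.5 m/s, some 13 mm) (contact force between the fingers and bottle below 0.05 N and linear speed of bottle above 0.5 m/s).
It also fails if it takes over 69 s, if anything falls off the work surface, if the arm or the gripper's body presses on something with over 40 N, if the wrist force passes 120 N, or if a joint passes its speed limit or range.

## Robot

A 7-joint arm with a two-finger parallel gripper is mounted at the origin on the work surface. World frame = base frame: x ahead of the robot, y to its left, z up, the work surface at z = 0. Lengths are in m, angles in rad, forces in N, time in s.
With the tool pointing down it reaches from about 0.35 to 0.9 m from the base axis. Payload 19.9 kg.
Tool frame: the origin (TCP) lies at the very end of the fingers, on their centre line; the grasp point (between the pads) lies 19 mm behind it; z points along the fingers, y is the direction in which the jaws open and shut (so a half turn about z gives the same grasp; the last joint's range is limited). The gripper opens to 94 mm and grips with 3 to 60 N. Pads are 16 mm wide; open, the fingers measure 119 mm over their backs; the gripper's body (75 mm by 177 mm) begins 78 mm behind the grasp point.
Start: joints at [-1.254, 0.417, -0.01, 1.614, 0.005, 1.111, -0.053], TCP at [0.219, 0.585, 0.205] pointing down, gripper open.
Joint ranges: [-2.81, 2.81], [-0.39, 2.02], [-1.27, 1.25], [0.06, 2.57], [-1.19, 4.33], [0.19, 2], [-2.82, 2.82]. Speed limits (rad/s): [1.89, 1.89, 2.39, 2.39, 3.01, 3.01, 3.01].

## Interface

Orientations are given as [roll, pitch, yaw] about the fixed x, y, z axes, in that order (R = Rz(yaw) Ry(pitch) Rx(roll)).
In Python, from cell import r gives the robot as it stands.
- The arm moves only by the shell command python3 -m handwheel 'ROWS'. ROWS is a JSON object of lists of equal length, an entry for each row: "xyz": the shift along the tool's x, y, z in cm, a list of three; "rotation": the turn, a rotation vector about the tool's x, y, z in degrees, a list of three; "claw": the closure, from 0 (fully open) to 1 (shut). In form: {"xyz": [[tx, ty, tz], ...], "rotation": [[rx, ry, rz], ...], "claw": [claw, ...]}. A call has 1 to 8 rows; each row shifts and turns the pose as measured when the row begins, along the tool's axes as they then stand; what a row does not reach is not made up. A row lasts 1/12 s, in which the tool goes at most 41.7 mm and 7.16 degrees, less where a joint would pass 70% of its speed; a pose out of reach is approached as far as the arm can. A call with a gripper value outside its range is refused whole. The fingers move at their own pace and stop on an object; the grip force is fixed at half the most. Time passes only in rows, so rows that do not move let the fingers close. It gives the time, the measured TCP pose, the force and the opening at its end, in the units of the state.
- r.sense(): the state, without advancing time (a new reading comes with each control period).
- r.camera(name): name is "scene" or "top"; returns a dict with "image" (480x640x3 uint8, red, green, blue), "mtx" (3x3 intrinsics, pixels), "R" (3x3) and "t" (3): a world point X has camera coordinates R X + t. Camera axes: x right, y down, z forward; pixel columns grow to the right and rows downward; lengths in m; the calibration is good to about 2 mm. A picture is of the moment at which its call begins. There is no depth.
- r.close_job(): hands the job in, once; it reports no verdict.
The state is a dict: "time_s": time; "joint_pos": joint angles; "qvel": joint speeds; "joint_efforts": joint torques, N m; "tcp_pos": TCP position; "tcp_rot": TCP orientation; "wrist_force": force on the tool from outside, world axes, zero at the start; "wrist_torque": the same for the moment, N m; "grip_width": finger opening in m.
Only numpy, scipy, OpenCV 4.12 (cv2) and the standard library are available. Lean on these libraries where they do the work, as an engineer would, in place of code of your own. Each camera call takes 0.05 s, during which the arm holds its last target.

## Working session

There is one attempt and no reset: what is moved stays moved. The work goes in short steps, Python scripts to look and compute and a shell command to move; the robot and the scene stay as the last step left them, time stands still between calls to the robot, and variables do not carry over. Pictures are saved under pics/ and viewed, and the job is handed in when it is done.

```bash
ls; mkdir -p pics; python3 - <<'E'
from cell import r
import cv2
print(r.sense())
for n in("scene","top"):
    c=r.camera(n); cv2.imwrite(f"pics/{n}0.png",c["image"][:,:,::-1]); print(n,c["mtx"],c["R"],c["t"])
E
```

```text
pics
{'time_s': 0.0, 'joint_pos': array([-1.25348855,  0.41795991, -0.01035266,  1.61413687,  0.00467796,
        1.11072273, -0.05299193]), 'qvel': array([ 1.29339297e-04, -1.41495906e-03, -5.47099812e-04,  8.65556866e-04,
       -1.90037401e-03, -1.34217416e-03, -5.19856680e-05]), 'joint_efforts': array([-1.82681266e-03, -8.51271629e+01,  6.37752302e-01, -4.25983536e+01,
       -4.89336275e-02,  1.86854816e-02,  1.05604333e-04]), 'tcp_pos': array([0.2193222 , 0.58486178, 0.20484952]), 'tcp_rot': array([-3.14039106e+00,  5.07064346e-05,  2.78283667e+00]), 'wrist_force': array([ 0.66173147, -0.7805089 , -0.56728904]), 'wrist_torque': array([-0.0111142 , -0.00106202,  0.04453333]), 'grip_width': 0.09428521656446229}
scene [[442.88601175   0.         310.94170866]
 [  0.         442.88601175 246.10100432]
 [  0.           0.           1.        ]] [[-0.21329448  0.97681287 -0.01849537]
 [ 0.73085883  0.14696844 -0.66651756]
 [-0.64834469 -0.15568202 -0.74525987]] [ 0.13360825 -0.35056875  1.32655341]
top [[456.03373068   0.         326.56589377]
 [  0.         456.03373068 241.92245162]
 [  0.           0.           1.        ]] [[ 0.02898608 -0.99944965  0.0161307 ]
 [-0.9935261  -0.03058013 -0.10941094]
 [ 0.109844   -0.01285488 -0.99386571]] [-0.02515179  0.60951605  0.96117108]
```

View pics/scene0.png

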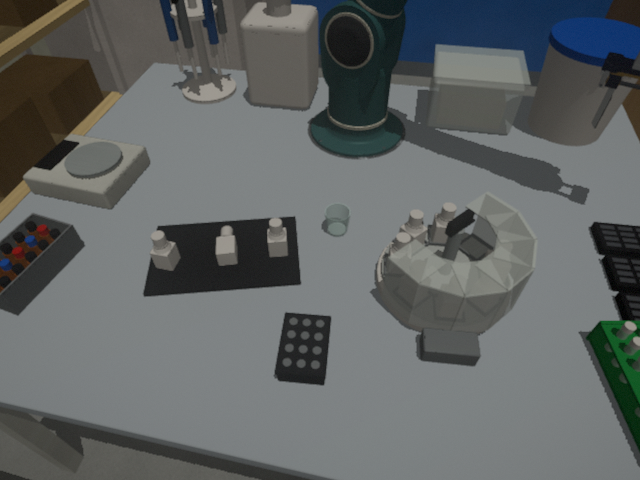

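View pics/top0.png

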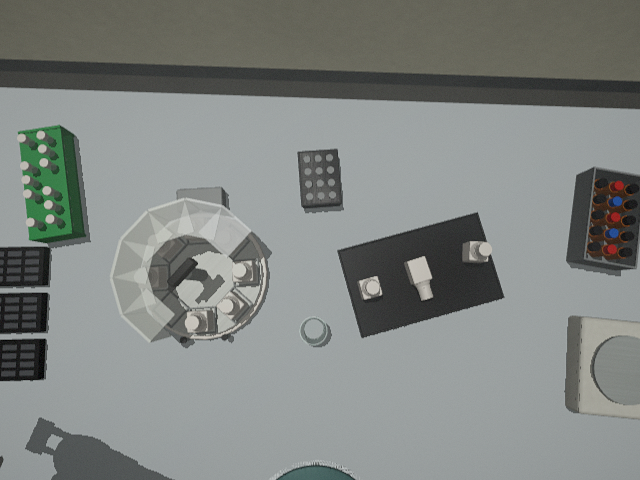

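```bash
cat > h.py <<'E'
import numpy as np, cv2
from cell import r
def proj(c,X):
    p=(np.atleast_2d(X)@c["R"].T+c["t"])@c["mtx"].T
    return p[:,:2]/p[:,2:]
def ray(c,uv,z):
    uv=np.atleast_2d(uv); d=np.c_[uv,np.ones(len(uv))]@np.linalg.inv(c["mtx"]).T@c["R"]
    o=-c["R"].T@c["t"]; s=(z-o[2])/d[:,2]
    return o+s[:,None]*d
def crop(c,u0,v0,w,h,f,name):
    im=c["image"][v0:v0+h,u0:u0+w,::-1]
    cv2.imwrite("pics/"+name,cv2.resize(im,None,fx=f,fy=f,interpolation=cv2.INTER_CUBIC))
E
python3 - <<'E'
from h import *
t=r.camera("top");s=r.camera("scene")
crop(t,100,180,190,180,4,"t1.png"); crop(t,330,200,190,145,4,"t2.png"); crop(s,370,180,180,160,4,"s1.png"); crop(s,130,190,200,120,4,"s2.png")
for c in(t,s): print(proj(c,[0.219,.585,.205]))
E
```

```text
[[-27.06808423 449.10046925]]
[[619.09810964 132.55857107]]
```

View pics/t1.png

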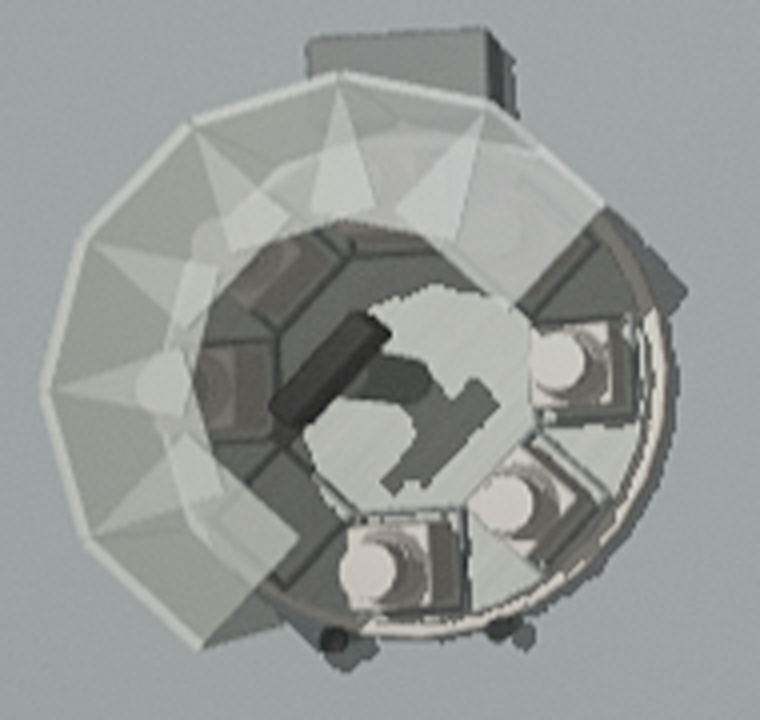

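View pics/t2.png

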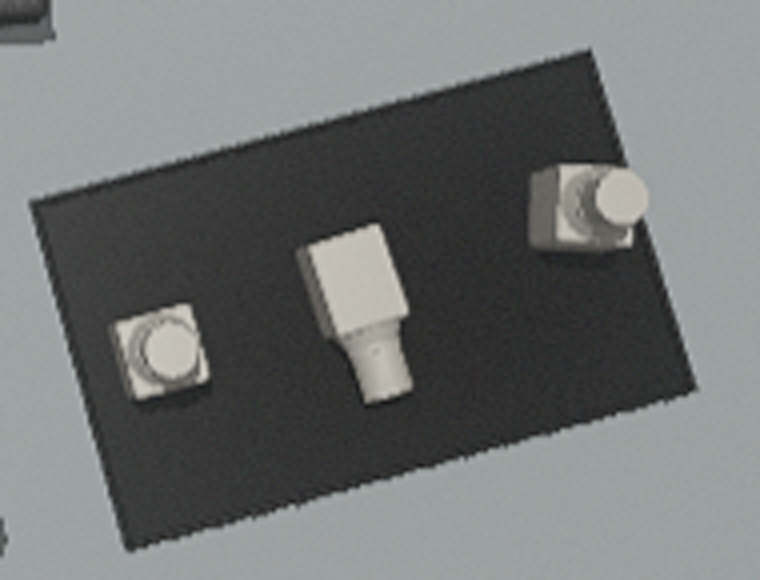

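View pics/s1.png

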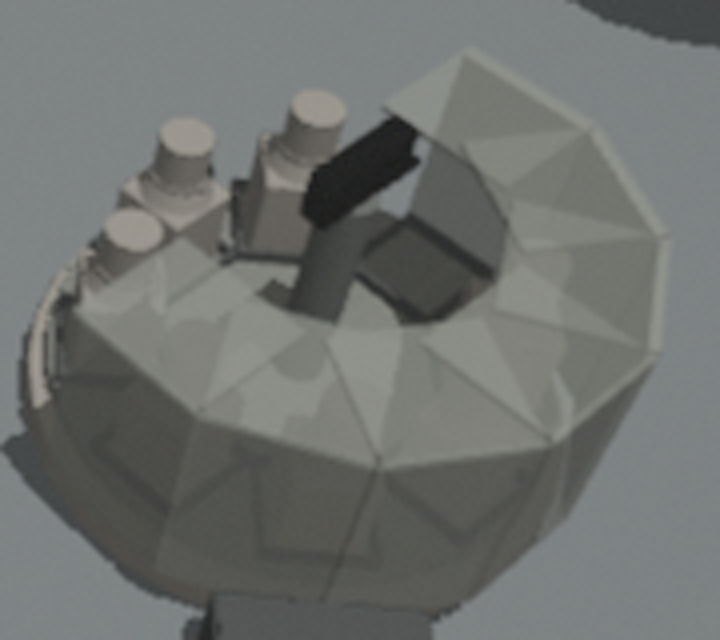

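View pics/s2.png

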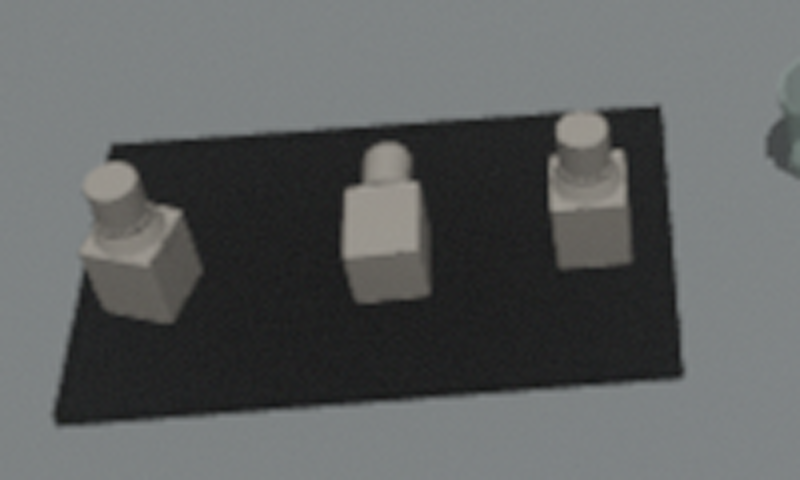

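```bash
python3 - <<'E'
from h import *
t=r.camera("top");s=r.camera("scene")
def cr(c,u0,v0,w,h,f,name,g=0.6):
    im=c["image"][v0:v0+h,u0:u0+w,::-1]; im=(255*np.clip(im/255.*1.2,0,1)**g).astype(np.uint8)
    im=cv2.resize(im,None,fx=f,fy=f,interpolation=cv2.INTER_NEAREST)
    for i in range(0,w,10): cv2.putText(im,str(u0+i),(i*f,10),0,.35,(0,0,255)); cv2.line(im,(i*f,0),(i*f,4),(0,0,255))
    for i in range(0,h,10): cv2.putText(im,str(v0+i),(0,i*f+4),0,.35,(0,0,255))
    cv2.imwrite("pics/"+name,im)
cr(t,140,240,70,60,11,"t3.png"); cr(s,430,195,80,60,10,"s3.png")
cr(t,170,310,90,50,8,"t4.png")
E
```

```text
(no output)
```

View pics/t3.png

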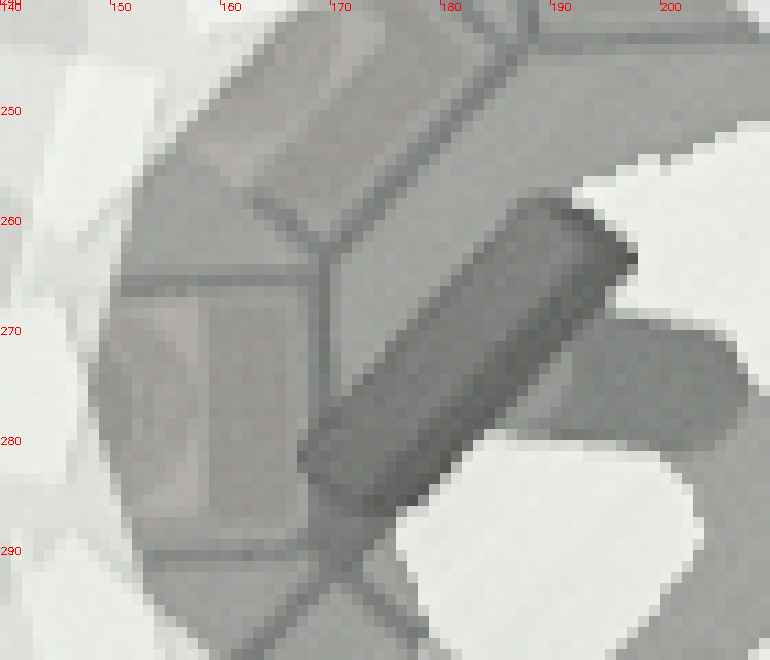

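View pics/s3.png

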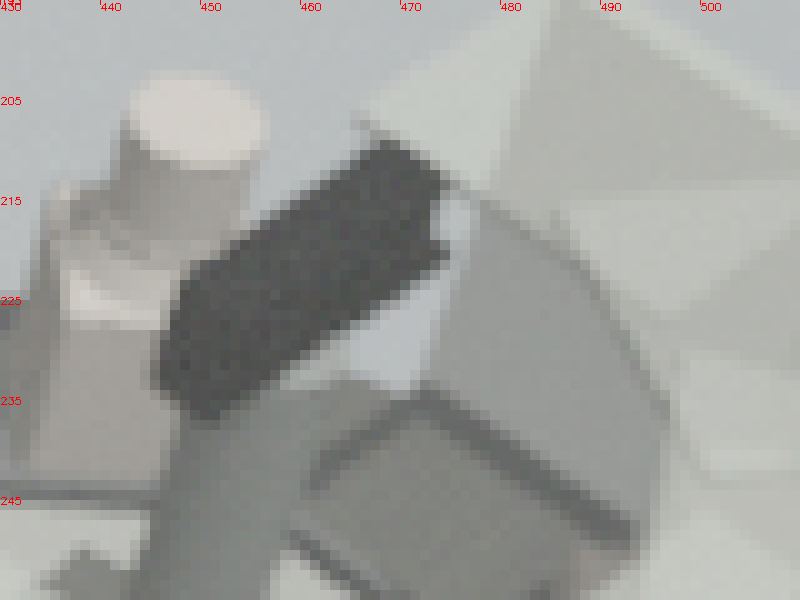

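View pics/t4.png

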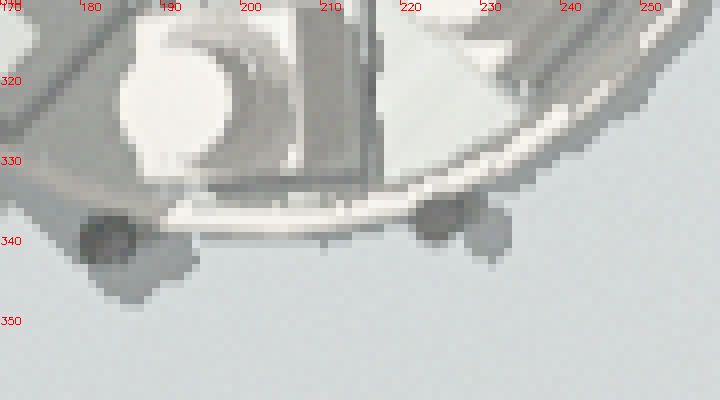

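```bash
python3 - <<'E'
from h import *
from scipy.optimize import least_squares
t=r.camera("top");s=r.camera("scene")
print("cam",-t["R"].T@t["t"],-s["R"].T@s["t"])
P=ray(t,[[182.5,340],[224,337]],.042); print("posts",P, np.linalg.norm(P[0]-P[1]), 2*.14*np.sin(np.pi/10))
m=P.mean(0); e=(P[1]-P[0])[:2]; e/=np.linalg.norm(e); n=np.array([-e[1],e[0]])
print(n)
for sg in(1,-1): print("ctr from posts",m[:2]+sg*n*.14*np.cos(np.pi/10), )
B=ray(t,[[168,280],[172.5,285.5],[187,258],[193,261.5]],.193)[:,:2]
print("bar",B,B.mean(0), [np.linalg.norm(B[i]-B[j]) for i,j in((0,1),(2,3),(0,2),(1,3))])
d=B[0]+B[1]-B[2]-B[3]; print("bar ang",np.degrees(np.arctan2(d[1],d[0])))
# dark mask of bar both views
for c,(u0,v0,w,h) in((t,(160,250,45,45)),(s,(440,200,40,42))):
    g=c["image"][v0:v0+h,u0:u0+w].max(2); print(np.percentile(g,[1,5,10,20,30,50]))
# scene: bar top ends
S=ray(s,[[468.5,209],[449,224]],.193); print(S)
E
```

```text
cam [0.50072028 0.00585687 1.02236841] [1.14477802 0.1275328  0.75743793]
posts [[0.3923879  0.28995505 0.042     ]
 [0.40097021 0.20336552 0.042     ]] 0.08701380928425766 0.08652475842498528
[0.99512401 0.09863164]
ctr from posts [0.52917774 0.25979288]
ctr from posts [0.26418037 0.23352768]
bar [[0.51454186 0.27894457]
 [0.50491921 0.27022753]
 [0.55526879 0.24734165]
 [0.54924656 0.23612641]] [0.53099411 0.25816004] [np.float64(0.012983925031419713), np.float64(0.012729841469047326), np.float64(0.05155023676159714), np.float64(0.05592674047193602)]
bar ang 142.31407843585848
[43.24 50.   60.   68.   74.   94.  ]
[31. 33. 34. 38. 61. 93.]
[[0.50780309 0.27311053 0.193     ]
 [0.55396431 0.23879039 0.193     ]]
```

```bash
cat >> h.py <<'E'
from scipy.spatial.transform import Rotation as Ro
def plan(xyz,rpy,n):
    """rows to reach pose in n rows"""
    st=r.sense(); p0=np.array(st["tcp_pos"]); R0=Ro.from_euler("xyz",st["tcp_rot"])
    R1=Ro.from_euler("xyz",rpy); rv=(R0.inv()*R1).as_rotvec(); xyz=np.array(xyz,float)
    print("total cm",np.round(R0.inv().apply(xyz-p0)*100,2),"rot",np.round(np.degrees(rv),2))
    a=[];b=[]
    for i in range(n):
        Ri=R0*Ro.from_rotvec(rv*i/n); a.append(np.round(Ri.inv().apply((xyz-p0)/n)*100,2).tolist()); b.append(np.round(np.degrees(rv)/n,2).tolist())
    print(a,b)
def st():
    s=r.sense(); print(round(s["time_s"],2),"tcp",np.round(s["tcp_pos"],4),"rpy",np.round(np.degrees(s["tcp_rot"]),2),"F",np.round(s["wrist_force"],1),"w",round(s["grip_width"],4),"q",np.round(s["joint_pos"],3))
E
python3 - <<'E'
from h import *
plan([.530,.259,.225],np.radians([180,0,141.5]),12)
E
```

```text
total cm [-40.53 -19.63  -1.96] rot [-1.000e-02  0.000e+00  1.794e+01]
[[-3.38, -1.64, -0.16], [-3.42, -1.55, -0.16], [-3.46, -1.46, -0.16], [-3.5, -1.37, -0.16], [-3.53, -1.28, -0.16], [-3.56, -1.18, -0.16], [-3.59, -1.09, -0.16], [-3.62, -1.0, -0.16], [-3.64, -0.9, -0.16], [-3.67, -0.81, -0.16], [-3.69, -0.71, -0.16], [-3.7, -0.61, -0.16]] [[-0.0, 0.0, 1.49], [-0.0, 0.0, 1.49], [-0.0, 0.0, 1.49], [-0.0, 0.0, 1.49], [-0.0, 0.0, 1.49], [-0.0, 0.0, 1.49], [-0.0, 0.0, 1.49], [-0.0, 0.0, 1.49], [-0.0, 0.0, 1.49], [-0.0, 0.0, 1.49], [-0.0, 0.0, 1.49], [-0.0, 0.0, 1.49]]
```

```bash
python3 -m handwheel '{"xyz":[[-3.0,-1.5,-1.2],[-3.2,-1.5,-0.8],[-3.4,-1.5,0],[-3.4,-1.4,0],[-3.4,-1.3,0],[-3.4,-1.2,0],[-3.4,-1.2,0],[-3.4,-1.1,0]],"rotation":[[0,0,1.5],[0,0,1.5],[0,0,1.5],[0,0,1.5],[0,0,1.5],[0,0,1.5],[0,0,1.5],[0,0,1.5]],"claw":[0,0,0,0,0,0,0,0]}'; python3 - <<'E'
from h import *
plan([.530,.259,.225],np.radians([180,0,141.5]),6)
st()
E
```

```text
time_s: 1.07
tcp_pos: [0.4129, 0.3699, 0.2254]
tcp_rot: [3.141, -0.003, 2.579]
wrist_force: [1.1, 1.7, 0.5]
grip_width: 0.094
total cm [-1.582e+01 -3.130e+00 -1.000e-02] rot [ 0.03 -0.18  6.25]
[[-2.64, -0.52, -0.0], [-2.65, -0.47, -0.0], [-2.65, -0.43, 0.0], [-2.66, -0.38, 0.0], [-2.67, -0.33, 0.0], [-2.67, -0.28, 0.0]] [[0.0, -0.03, 1.04], [0.0, -0.03, 1.04], [0.0, -0.03, 1.04], [0.0, -0.03, 1.04], [0.0, -0.03, 1.04], [0.0, -0.03, 1.04]]
1.07 tcp [0.4129 0.3699 0.2254] rpy [179.96  -0.18 147.75] F [1.1 1.7 0.5] w 0.094 q [-0.906  0.273  0.147  1.774 -0.048  1.098  0.265]
```

```bash
python3 -m handwheel '{"xyz":[[-2.7,-0.5,0],[-2.7,-0.5,0],[-2.7,-0.4,0],[-2.7,-0.4,0],[-2.7,-0.3,0],[-2.7,-0.3,0],[0,0,0]],"rotation":[[0,0,1.0],[0,0,1.0],[0,0,1.0],[0,0,1.0],[0,0,1.0],[0,0,1.0],[0,0,0]],"claw":[0,0,0,0,0,0,0]}'; python3 - <<'E'
from h import *
plan([.530,.259,.225],np.radians([180,0,141.5]),1)
st()
c=r.camera("top"); crop(c,120,180,170,160,4,"t5.png"); 
c=r.camera("scene"); crop(c,370,130,180,160,4,"s5.png")
E
```

```text
time_s: 1.65
tcp_pos: [0.5416, 0.2432, 0.2262]
tcp_rot: [3.14, -0.0, 2.458]
wrist_force: [0.3, -1.6, 0.9]
grip_width: 0.0942
total cm [1.9  0.49 0.12] rot [ 0.1  -0.02 -0.68]
[[1.9, 0.49, 0.12]] [[0.1, -0.02, -0.68]]
1.65 tcp [0.5416 0.2432 0.2262] rpy [ 1.7990e+02 -2.0000e-02  1.4082e+02] F [ 0.3 -1.6  0.9] w 0.0942 q [-0.673  0.348  0.254  1.68  -0.096  1.124  0.495]
```

View pics/t5.png

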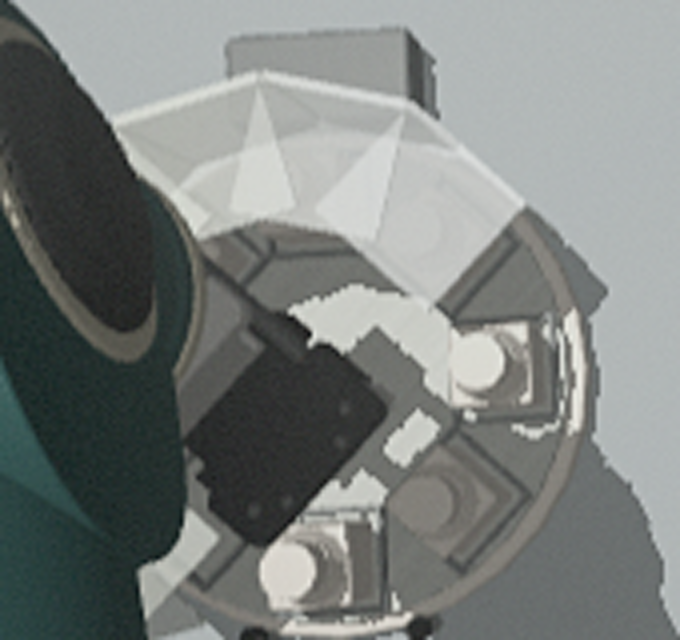

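View pics/s5.png

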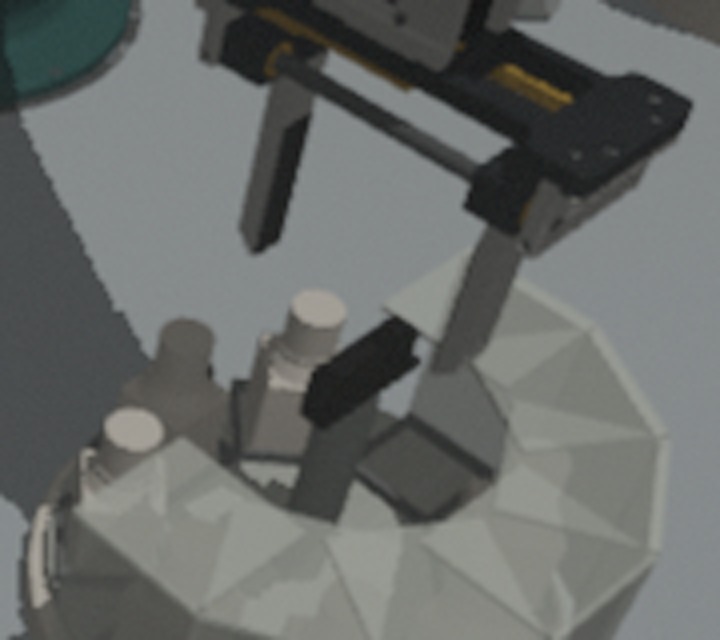

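```bash
python3 -m handwheel '{"xyz":[[1.9,0.5,0.1],[0,0,2],[0,0,2],[0,0,1.5]],"rotation":[[0,0,-0.6],[0,0,0],[0,0,0],[0,0,0]],"claw":[0,0,0,0]}'; python3 - <<'E'
from h import *
plan([.530,.259,.169],np.radians([180,0,141.5]),1)
st()
c=r.camera("scene"); crop(c,370,130,180,160,4,"s6.png")
E
```

```text
time_s: 2.08
tcp_pos: [0.525, 0.2693, 0.1718]
tcp_rot: [3.133, -0.002, 2.48]
wrist_force: [1.0, 0.9, -0.5]
grip_width: 0.0938
total cm [-1.02 -0.51  0.28] rot [ 0.49 -0.14  0.6 ]
[[-1.02, -0.51, 0.28]] [[0.49, -0.14, 0.6]]
2.08 tcp [0.525  0.2693 0.1718] rpy [ 1.7951e+02 -1.3000e-01  1.4210e+02] F [ 1.   0.9 -0.5] w 0.0938 q [-0.702  0.391  0.228  1.75  -0.109  1.006  0.476]
```

View pics/s6.png

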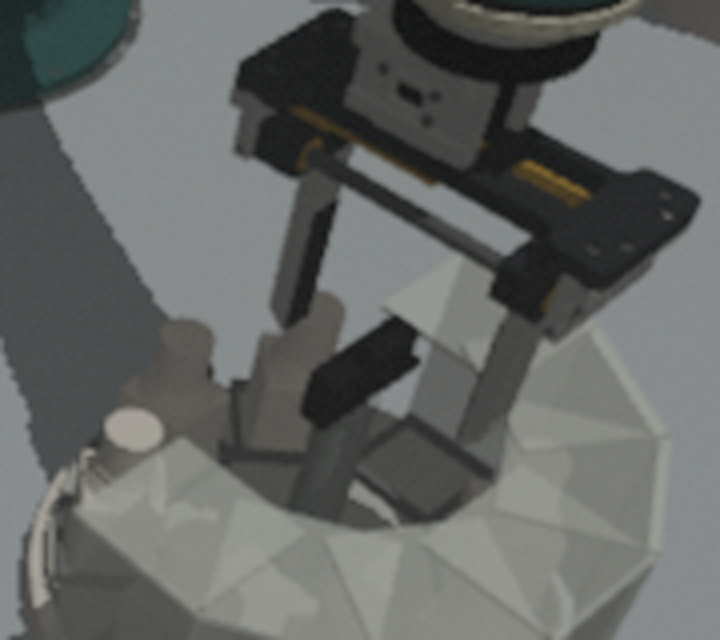

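```bash
python3 -m handwheel '{"xyz":[[-0.8,-0.4,0.3],[0,0,0],[0,0,0]],"rotation":[[0,0,0.4],[0,0,0],[0,0,0]],"claw":[0,0,0]}'; python3 - <<'E'
from h import *
plan([.530,.259,.168],np.radians([180,0,141.5]),1)
st()
E
```

```text
time_s: 2.38
tcp_pos: [0.5262, 0.2622, 0.1662]
tcp_rot: [3.137, -0.005, 2.477]
wrist_force: [-0.5, 0.8, 0.7]
grip_width: 0.0944
total cm [-0.5  -0.01 -0.19] rot [ 0.24 -0.28  0.4 ]
[[-0.5, -0.01, -0.19]] [[0.24, -0.28, 0.4]]
2.38 tcp [0.5262 0.2622 0.1662] rpy [179.76  -0.28 141.9 ] F [-0.5  0.8  0.7] w 0.0944 q [-0.691  0.396  0.229  1.757 -0.112  0.999  0.487]
```

Centre, then close on the bar.

```bash
python3 -m handwheel '{"xyz":[[-0.5,0,-0.15],[0,0,0],[0,0,0],[0,0,0],[0,0,0],[0,0,0],[0,0,0],[0,0,0]],"rotation":[[0,0,0.2],[0,0,0],[0,0,0],[0,0,0],[0,0,0],[0,0,0],[0,0,0],[0,0,0]],"claw":[0,1,1,1,1,1,1,1]}';  python3 - <<'E'
from h import *
st()
c=r.camera("scene"); crop(c,370,130,180,160,4,"s7.png")
E
```

```text
time_s: 3.05
tcp_pos: [0.5318, 0.2595, 0.1712]
tcp_rot: [3.133, -0.003, 2.473]
wrist_force: [0.6, 0.7, -0.8]
grip_width: 0.0508
3.05 tcp [0.5318 0.2595 0.1712] rpy [179.5   -0.2  141.67] F [ 0.6  0.7 -0.8] w 0.0508 q [-0.684  0.395  0.233  1.746 -0.113  1.007  0.493]
```

View pics/s7.png

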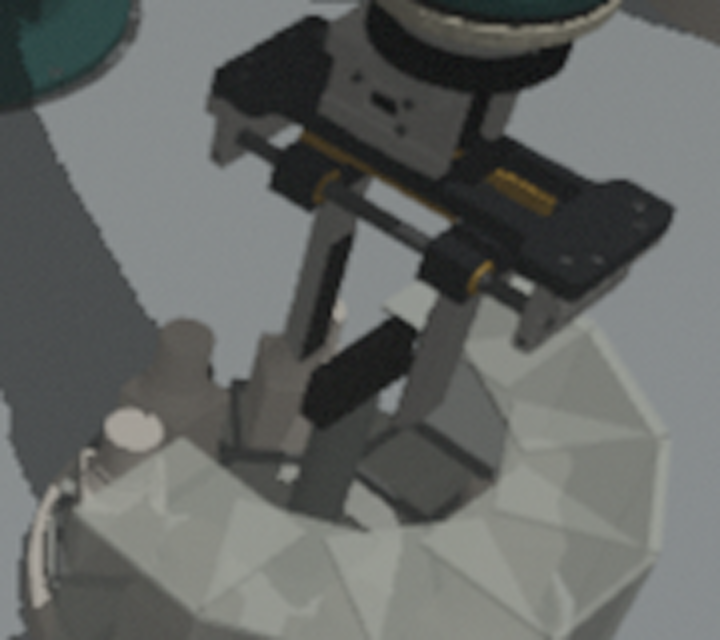

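```bash
python3 -m handwheel '{"xyz":[[0,0,0.3],[0,0,0],[0,0,0],[0,0,0],[0,0,0],[0,0,0],[0,0,0],[0,0,0]],"rotation":[[0,0,0],[0,0,0],[0,0,0],[0,0,0],[0,0,0],[0,0,0],[0,0,0],[0,0,0]],"claw":[1,1,1,1,1,1,1,1]}';  python3 - <<'E'
from h import *
st()
c=r.camera("scene"); crop(c,370,130,180,160,4,"s8.png")
E
```

```text
time_s: 3.77
tcp_pos: [0.5314, 0.2592, 0.1676]
tcp_rot: [3.134, -0.004, 2.473]
wrist_force: [0.1, 0.5, 0.4]
grip_width: 0.0157
3.77 tcp [0.5314 0.2592 0.1676] rpy [179.58  -0.22 141.67] F [0.1 0.5 0.4] w 0.0157 q [-0.684  0.399  0.232  1.749 -0.114  1.001  0.493]
```

View pics/s8.png

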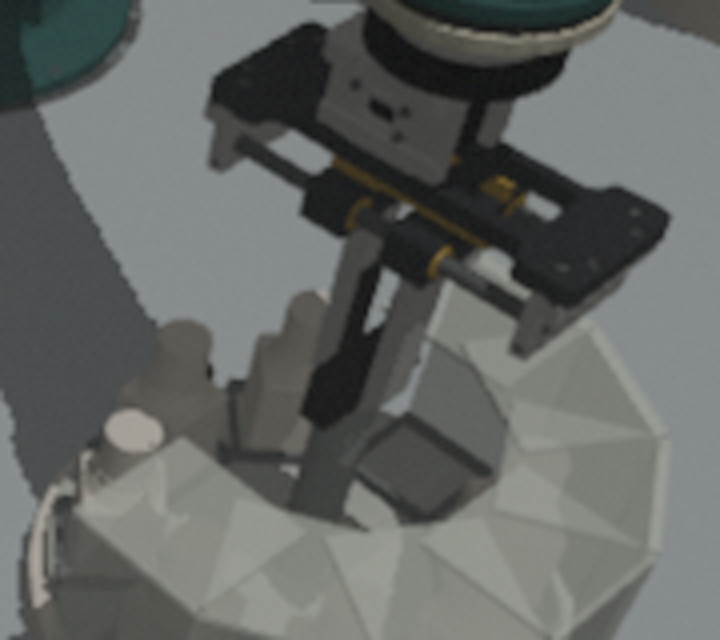

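```bash
python3 -m handwheel '{"xyz":[[0,0,0],[0,0,0],[0,0,0],[0,0,0],[0,0,0],[0,0,0],[0,0,0],[0,0,0]],"rotation":[[0,0,-4],[0,0,-4],[0,0,-4],[0,0,-4],[0,0,-4],[0,0,-4],[0,0,-4],[0,0,0]],"claw":[1,1,1,1,1,1,1,1]}';  python3 - <<'E'
from h import *
st()
c=r.camera("scene"); crop(c,370,130,180,160,4,"s9.png")
E
```

```text
time_s: 4.48
tcp_pos: [0.5312, 0.2592, 0.1676]
tcp_rot: [3.134, -0.0, 2.983]
wrist_force: [-0.1, -0.2, -0.2]
grip_width: 0.0159
4.48 tcp [0.5312 0.2592 0.1676] rpy [ 1.7954e+02 -1.0000e-02  1.7092e+02] F [-0.1 -0.2 -0.2] w 0.0159 q [-0.605  0.394  0.13   1.747 -0.067  1.     0.964]
```

View pics/s9.png

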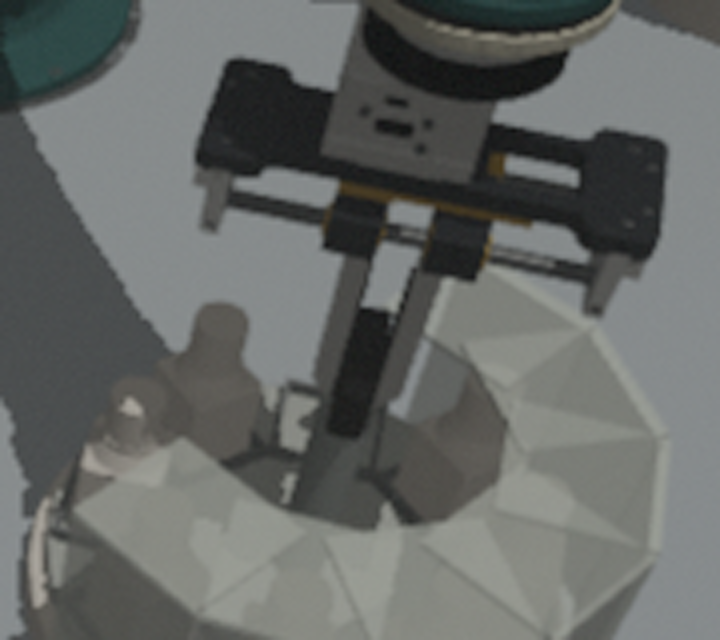

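```bash
python3 -m handwheel '{"xyz":[[0,0,0],[0,0,0],[0,0,0],[0,0,0],[0,0,0],[0,0,0],[0,0,0]],"rotation":[[0,0,-4],[0,0,-4],[0,0,-4],[0,0,-3],[0,0,0],[0,0,0],[0,0,0]],"claw":[1,1,1,1,1,1,1]}';  python3 - <<'E'
from h import *
st()
c=r.camera("top"); crop(c,120,180,170,160,4,"t10.png")
E
```

```text
time_s: 5.12
tcp_pos: [0.5312, 0.2591, 0.1676]
tcp_rot: [3.134, 0.002, -3.053]
wrist_force: [-1.3, -0.1, 0.6]
grip_width: 0.0156
5.12 tcp [0.5312 0.2591 0.1676] rpy [ 1.7956e+02  9.0000e-02 -1.7493e+02] F [-1.3 -0.1  0.6] w 0.0156 q [-0.567  0.393  0.082  1.745 -0.045  1.     1.193]
```

View pics/t10.png

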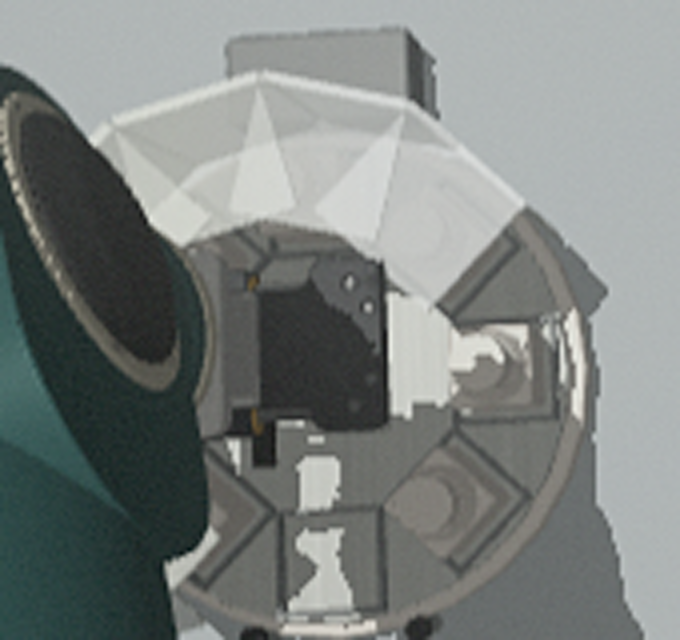

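```bash
python3 -m handwheel '{"xyz":[[0,0,0],[0,0,0],[0,0,0],[0,0,0],[0,0,0],[0,0,0],[0,0,-2],[0,0,-4]],"rotation":[[0,0,0],[0,0,0],[0,0,0],[0,0,0],[0,0,0],[0,0,0],[0,0,0],[0,0,0]],"claw":[0.3,0.3,0.3,0.3,0.3,0.3,0.3,0.3]}';  python3 - <<'E'
from h import *
st()
E
```

```text
time_s: 5.83
tcp_pos: [0.5284, 0.2574, 0.222]
tcp_rot: [3.138, -0.008, -3.058]
wrist_force: [-0.7, -0.5, 0.4]
grip_width: 0.0645
5.83 tcp [0.5284 0.2574 0.222 ] rpy [ 179.8    -0.44 -175.23] F [-0.7 -0.5  0.4] w 0.0645 q [-0.572  0.339  0.088  1.689 -0.039  1.12   1.183]
```

```bash
python3 - <<'E'
from h import *
t=r.camera("top"); s=r.camera("scene")
im=cv2.imread("pics/top0.png"); 
g=im[205:345,330:515].max(2)
m=(g<75).astype(np.uint8); m=cv2.morphologyEx(m,cv2.MORPH_CLOSE,np.ones((31,31)))
cs=max(cv2.findContours(m,0,2)[0],key=cv2.contourArea); (c0,sz,a)=cv2.minAreaRect(cs)
bx=cv2.boxPoints((c0,sz,a))+[330,205]; W=ray(t,bx,.008)[:,:2]; print("tray",bx,W,W.mean(0),np.linalg.norm(W[0]-W[1]),np.linalg.norm(W[1]-W[2]))
for k in range(2):
    d=W[k+1]-W[k]; print(np.degrees(np.arctan2(d[1],d[0])))
B=(g>75).astype(np.uint8)
n,l,stt,cen=cv2.connectedComponentsWithStats(B); print([(i,stt[i].tolist(),cen[i]+[330,205]) for i in range(n) if stt[i,4]>100])
# body top face corners (read off t2.png)
q=np.array([[311,247],[378,225],[409,305],[331,339]])/4.+[330,200]
Q=ray(t,q,.046)[:,:2]; print("body",Q,[np.linalg.norm(Q[i]-Q[(i+1)%4]) for i in range(4)])
f=(Q[0]+Q[1])/2; e=(Q[2]+Q[3])/2; d=e-f; print("foot mid",f,"ax",np.degrees(np.arctan2(d[1],d[0])))
cap=ray(t,[np.array([388,398])/4.+[330,200]],.030)[0]; d=cap[:2]-f; print("cap end",cap,np.linalg.norm(d),np.degrees(np.arctan2(d[1],d[0])))
def cr(c,u0,v0,w,h,f,name,g=0.6):
    im=c["image"][v0:v0+h,u0:u0+w,::-1]; im=(255*np.clip(im/255.*1.2,0,1)**g).astype(np.uint8)
    im=cv2.resize(im,None,fx=f,fy=f,interpolation=cv2.INTER_NEAREST)
    for i in range(0,w,10): cv2.putText(im,str(u0+i),(i*f,10),0,.35,(0,0,255)); cv2.line(im,(i*f,0),(i*f,4),(0,0,255))
    for i in range(0,h,10): cv2.putText(im,str(v0+i),(0,i*f+4),0,.35,(0,0,255))
    cv2.imwrite("pics/"+name,im)
cr(t,395,250,50,55,10,"t11.png",1); cr(s,205,215,50,60,10,"s11.png",1)
E
```

```text
tray [[320.21723366 252.62908936]
 [480.9805603  192.99107361]
 [519.21746826 296.06448364]
 [358.45414734 355.70249939]] [[ 0.58836516  0.00620391]
 [ 0.735717   -0.35556829]
 [ 0.50491354 -0.43913162]
 [ 0.36546286 -0.08401235]] [ 0.54861464 -0.21812709] 0.39062985868507827 0.24546499301510905
-67.83865799911635
-160.09700632367066
[(0, [0, 0, 174, 133, 11383], array([418.84801898, 274.96020381])), (1, [0, 0, 185, 140, 13275], array([426.58711864, 273.57905838])), (2, [74, 51, 29, 45, 799], array([419.81977472, 276.04380476])), (3, [27, 71, 26, 24, 443], array([369.46501129, 287.48758465]))]
body [[ 0.57112991 -0.18251229]
 [ 0.5840831  -0.21857657]
 [ 0.54157453 -0.23548191]
 [ 0.52219337 -0.19369891]] [np.float64(0.03831993628050591), np.float64(0.045746787914443685), np.float64(0.04605919027710021), np.float64(0.05019885828858617)]
foot mid [ 0.5776065  -0.20054443] ax -162.92302826400197
cap end [ 0.49161604 -0.22819836  0.03      ] 0.09032773718171148 -162.17257450136927
```

View pics/t11.png

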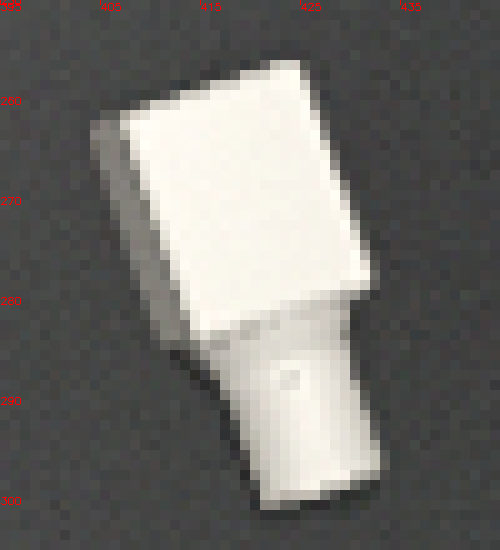

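View pics/s11.png

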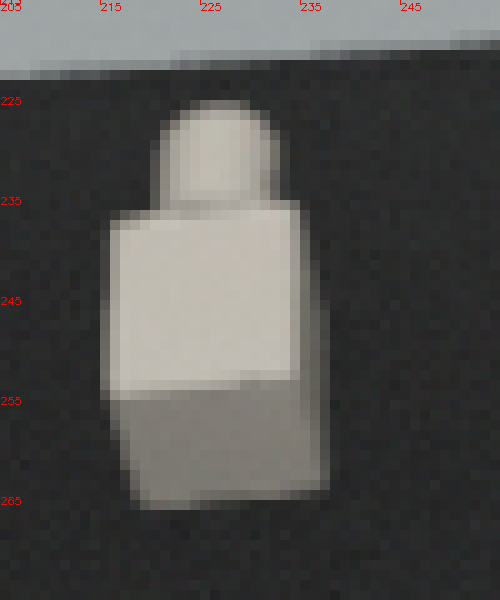

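```bash
python3 - <<'E'
from h import *
t=r.camera("top"); s=r.camera("scene")
def rep(n,Q):
    f=(Q[0]+Q[1])/2; e=(Q[2]+Q[3])/2; d=e-f; print(n,Q.mean(0),"foot",f,np.linalg.norm(d),np.linalg.norm(Q[0]-Q[1]),"ax",np.degrees(np.arctan2(d[1],d[0])))
rep("T",ray(t,[[407.5,261.5],[425,256],[431.8,277.5],[414,283.5]],.046)[:,:2])
rep("S",ray(s,[[215.5,254.5],[234.7,252.7],[234.7,235.5],[216,237.5]],.046)[:,:2])
print("cap end T",ray(t,[[426.5,298.5]],.030), ray(t,[[426.5,298.5]],.025))
W=ray(t,[[338,250.5],[477.8,212.5],[504,297.5],[362,337.5]],.010)[:,:2]; print("tray",W.mean(0),[np.linalg.norm(W[i]-W[(i+1)%4]) for i in range(4)])
d=W[0]+W[3]-W[1]-W[2]; print("tray y",np.degrees(np.arctan2(d[1],d[0])))
# neighbours tops
print("nA/B caps",ray(t,[np.array([171,350])/4+[330,200],np.array([622,197])/4+[330,200]],.094))
E
```

```text
T [ 0.5550286 -0.2081261] foot [ 0.57815399 -0.20081127] 0.048509406210705854 0.039866497635871946 ax -162.44721797756316
S [ 0.55913315 -0.20430402] foot [ 0.58293287 -0.19607684] 0.05036320036131279 0.04074574652506826 ax -160.93055707949287
cap end T [[ 0.49373619 -0.22710067  0.03      ]] [[ 0.493701   -0.22827442  0.025     ]]
tray [ 0.54746675 -0.21888175] [np.float64(0.3282890060786914), np.float64(0.1976865820731061), np.float64(0.32779870186811305), np.float64(0.19780462319348593)]
tray y 106.9953165764482
nA/B caps [[ 0.51319811 -0.10253858  0.094     ]
 [ 0.59822885 -0.33329548  0.094     ]]
```

```bash
cat > fk.py <<'E'
import numpy as np, itertools
from scipy.optimize import least_squares
from scipy.spatial.transform import Rotation as Ro
D=[([-1.25348855,0.41795991,-0.01035266,1.61413687,0.00467796,1.11072273,-0.05299193],[0.2193222,0.58486178,0.20484952],[-179.93,0,159.445]),
([-0.906,0.273,0.147,1.774,-0.048,1.098,0.265],[.4129,.3699,.2254],[179.96,-.18,147.75]),
([-0.673,0.348,0.254,1.68,-0.096,1.124,0.495],[0.5416,0.2432,0.2262],[179.9,-.02,140.82]),
([-0.702,0.391,0.228,1.75,-0.109,1.006,0.476],[0.525,0.2693,0.1718],[179.51,-.13,142.1]),
([-0.605,0.394,0.13,1.747,-0.067,1.,0.964],[0.5312,0.2592,0.1676],[179.54,-.01,170.92]),
([-0.567,0.393,0.082,1.745,-0.045,1.,1.193],[0.5312,0.2591,0.1676],[179.56,.09,-174.93]),
([-0.572,0.339,0.088,1.689,-0.039,1.12,1.183],[0.5284,0.2574,0.222],[179.8,-.44,-175.23])]
def fk(q,p,sg):
    h,L1,L2,L3,o1,o2=p
    T=Ro.from_euler
    R=T("z",sg[0]*q[0]); x=np.array([0,0,h])
    R=R*T("y",q[1])*T("z",sg[1]*q[2]); x=x+R.apply([o1,0,L1])
    R=R*T("y",q[3]); x=x+R.apply([o2,0,L2]); R=R*T("z",sg[2]*q[4])*T("y",q[5])*T("z",sg[3]*q[6])
    return x+R.apply([0,0,L3]),R
best=None
def res(v,sg):
    o=[]
    for q,x,e in D:
        a,R=fk(q,v[:6],sg); Rm=Ro.from_euler("xyz",e,degrees=True)
        o+=list((a-x))+list(.3*(R*Ro.from_euler("z",v[6])*Rm.inv()).as_rotvec())
    return np.array(o)
def fit():
    b=None
    for sg in itertools.product((1,-1),repeat=4):
        for y0 in(0,1.57,3.14,-1.57):
            s=least_squares(res,[.3,.35,.35,.35,0,0,y0],args=(sg,))
            if b is None or s.cost<b[0]: b=(s.cost,sg,s.x)
    return b
E
python3 -c "
from fk import *
b=fit(); print(b); print(np.abs(res(b[2],b[1])).max())"
```

```text
(np.float64(0.0015281935315722471), (-1, -1, -1, -1), array([-2.06884203,  0.32661565,  0.43851438, -2.16195568,  0.07849863,
       -0.04482439,  1.57099043]))
0.031128279826035943
```

```bash
cat > fk2.py <<'E'
from fk import *
def fk(q,p,sg):
    h,L1,L2,L3,o1,o2,o3,y1,y2,y3,o0=p
    T=Ro.from_euler
    R=T("z",sg[0]*q[0]); x=np.array([0,0,h])+R.apply([o0,0,0])
    R=R*T("y",q[1])*T("z",sg[1]*q[2]); x=x+R.apply([o1,y1,L1])
    R=R*T("y",q[3]); x=x+R.apply([o2,y2,L2]); R=R*T("z",sg[2]*q[4])*T("y",q[5]); x=x+R.apply([o3,y3,0]); R=R*T("z",sg[3]*q[6])
    return x+R.apply([0,0,L3]),R
def res2(v,sg):
    o=[]
    for q,x,e in D:
        a,R=fk(q,v[:11],sg); Rm=Ro.from_euler("xyz",e,degrees=True)
        o+=list((a-x))+list(.3*(R*Ro.from_euler("z",v[11])*Rm.inv()).as_rotvec())
    return np.r_[o,1e-2*(v[3]-.3),.003*v[[4,5,6,7,8,9,10]]]
def fit():
    b=None
    for sg in itertools.product((1,-1),repeat=4):
        for y0 in(0,1.57,3.14,-1.57):
            s=least_squares(res2,[.3,.35,.35,.3]+[0]*7+[y0],args=(sg,))
            if b is None or s.cost<b[0]: b=(s.cost,sg,s.x)
    return b
E
python3 -c "
from fk2 import *
b=fit(); print(b[0],b[1],b[2].round(4)); print(res2(b[2],b[1]).reshape(-1)[:42].reshape(-1,6).round(4))"
```

```text
4.290850363840023e-06 (-1, -1, -1, -1) [ 3.138e-01  4.883e-01  4.693e-01  3.530e-01  1.100e-03 -7.500e-03
  4.000e-04 -1.710e-02 -1.710e-02  3.400e-03  2.500e-03  1.571e+00]
[[ 0.0002  0.0006 -0.0006  0.     -0.     -0.0001]
 [ 0.0005  0.0003 -0.0005 -0.      0.     -0.0002]
 [-0.0014 -0.0009  0.0008 -0.0001 -0.0001  0.    ]
 [-0.0009 -0.0007  0.0005 -0.      0.0002 -0.0002]
 [-0.0002  0.0003 -0.0001  0.      0.      0.0001]
 [ 0.0008  0.0007 -0.0003  0.0001 -0.0002  0.0002]
 [ 0.0004  0.0003  0.0001  0.     -0.0003  0.0002]]
```

```bash
cat > ik.py <<'E'
from fk2 import *
b=fit(); SG=b[1]; P=b[2][:11]; Y=b[2][11]
lo=np.array([-2.81,-.39,-1.27,.06,-1.19,.19,-2.82])+.03; hi=np.array([2.81,2.02,1.25,2.57,4.33,2,2.82])-.03
def ik(xyz,R,q0,reg=1e-3):
    def f(q):
        a,Rq=fk(q,P,SG); return np.r_[a-xyz,.3*(Rq*Ro.from_euler("z",Y)*R.inv()).as_rotvec(),reg*(q-q0)]
    s=least_squares(f,np.clip(q0,lo+1e-3,hi-1e-3),bounds=(lo,hi)); e=f(s.x)[:6]
    return s.x,np.linalg.norm(e[:3]),np.linalg.norm(e[3:])/.3
# tool orientation: bottle axis az (deg, towards cap), tilt th (+ = pointing away from cap, i.e. body over cap side)
def orient(az,th,flip=False):
    c=np.array([np.cos(np.radians(az)),np.sin(np.radians(az)),0]); th=np.radians(th)
    z=-c*np.sin(th)+np.array([0,0,-1])*np.cos(th); x=c*np.cos(th)-np.array([0,0,1])*np.sin(th)
    # rotation about tool y
    R=np.c_[x,np.cross(z,x),z]; R=Ro.from_matrix(R)
    return R*Ro.from_euler("z",180,degrees=True) if flip else R
E
python3 - <<'E'
from ik import *
q0=np.array([-.572,.339,.088,1.689,-.039,1.12,1.183]); 
print(orient(-162,0).as_euler("xyz",degrees=True))
for flip in(0,1):
  q=q0.copy(); q[0]=.4; q[6]=2.2 if not flip else -.9
  for th in(0,20,45,60):
    q,e1,e2=ik([.513,-.22,.015+.1*(th==0)],orient(-162,th,flip),q); print(flip,th,q.round(2),round(e1,4),round(e2,3))
  q=q0.copy(); q[0]=.4; q[6]=2.2 if not flip else -.9
  for th in(0,-15,-30,-45,-60):
    q,e1,e2=ik([.547,-.22,.08],orient(-162,th,flip),q); print(flip,th,q.round(2),round(e1,4),round(e2,3))
E
```

```text
[-180.    0. -162.]
0 0 [ 0.33  0.4   0.02  1.87 -0.01  0.87  2.24] 0.0 0.0
0 20 [ 0.84  0.5  -0.39  2.13 -0.23  0.31  2.62] 0.0 0.0
0 45 [ 1.76  1.07 -1.22  2.28  1.57  0.22  1.34] 0.0 0.0
0 60 [ 1.98  1.48 -1.24  2.3   1.87  0.22  1.42] 0.01 0.016
0 0 [ 0.32  0.5   0.02  1.81 -0.01  0.83  2.22] 0.0 0.0
0 -15 [0.19 0.63 0.08 1.62 0.1  1.12 2.09] 0.0 0.0
0 -30 [0.11 0.8  0.12 1.41 0.17 1.4  2.03] 0.0 0.0
0 -45 [0.06 0.98 0.15 1.2  0.22 1.67 2.02] 0.0 0.0
0 -60 [0.03 1.17 0.19 0.99 0.28 1.93 2.04] 0.0 0.0
1 0 [ 0.33  0.4   0.03  1.87 -0.02  0.87 -0.89] 0.0 0.0
1 20 [ 0.84  0.5  -0.39  2.13 -0.24  0.32 -0.52] 0.0 0.0
1 45 [ 1.48  0.76 -0.83  2.23 -1.16  0.22  0.78] 0.0091 0.064
1 60 [ 1.79  1.13 -0.99  2.23 -1.16  0.22  1.14] 0.0107 0.075
1 0 [ 0.31  0.5   0.03  1.81 -0.02  0.83 -0.91] 0.0 0.0
1 -15 [ 0.18  0.63  0.09  1.62  0.1   1.12 -1.05] 0.0 0.0
1 -30 [ 0.1   0.8   0.13  1.41  0.17  1.4  -1.11] 0.0 0.0
1 -45 [ 0.05  0.98  0.16  1.2   0.22  1.67 -1.12] 0.0 0.0
1 -60 [ 0.02  1.17  0.19  0.99  0.27  1.93 -1.1 ] 0.0 0.0
```

```bash
python3 - <<'E'
from ik import *
q0=np.array([.32,.5,.02,1.81,-.01,.83,2.22])
for th in(10,15,20,25,30):
    print("lie",th,[v if np.isscalar(v) else v.round(2) for v in ik([.513,-.22,.015],orient(-162,th),q0)])
for px,py,z in((.547,-.22,.075),(.5,-.22,.075),(.5,-.22,.2)):
  for az in(-162,-182,-202):
    q=q0.copy()
    for th in(-30,-60,-70,-75,-80,-90):
        q,e1,e2=ik([px,py,z],orient(az,th),q); 
        if th<-60: print(px,z,az,th,q.round(2),round(e1,4),round(e2,3))
E
```

```text
lie 10 [array([ 0.52,  0.5 , -0.11,  2.03, -0.13,  0.49,  2.42]), np.float64(1.5930290739373522e-06), np.float64(1.3869899911187588e-05)]
lie 15 [array([ 0.66,  0.49, -0.23,  2.08, -0.2 ,  0.4 ,  2.52]), np.float64(2.466647401985807e-06), np.float64(2.3510409520673574e-05)]
lie 20 [array([ 0.85,  0.5 , -0.4 ,  2.13, -0.22,  0.31,  2.6 ]), np.float64(3.565933757341723e-06), np.float64(3.520689504145891e-05)]
lie 25 [array([ 1.07,  0.54, -0.61,  2.17, -0.16,  0.23,  2.61]), np.float64(4.59138495643728e-06), np.float64(4.275946990954013e-05)]
lie 30 [array([ 1.21,  0.59, -0.71,  2.18, -0.27,  0.22,  2.79]), np.float64(0.004642826525131642), np.float64(0.032562068786474434)]
0.547 0.075 -162 -70 [-0.22  1.41  0.81  0.93 -0.09  1.97  2.36] 0.0079 0.04
0.547 0.075 -162 -75 [-0.25  1.46  0.87  0.95 -0.09  1.97  2.41] 0.0163 0.082
0.547 0.075 -162 -80 [-0.29  1.51  0.93  0.96 -0.09  1.97  2.46] 0.0242 0.122
0.547 0.075 -162 -90 [-0.36  1.62  1.06  0.99 -0.08  1.97  2.59] 0.0385 0.193
0.547 0.075 -182 -70 [-0.02  1.27  0.52  0.98 -0.08  1.97  2.03] 0.0346 0.174
0.547 0.075 -182 -75 [-0.06  1.
[... 1602 characters left out ...]
  1.16 -0.08  1.97  2.69] 0.0177 0.085
0.5 0.2 -162 -90 [-0.44  1.54  1.22  1.17 -0.02  1.97  2.78] 0.0272 0.13
0.5 0.2 -182 -70 [-0.16  1.11  0.75  1.19 -0.07  1.97  2.21] 0.039 0.185
0.5 0.2 -182 -75 [-0.21  1.16  0.82  1.21 -0.07  1.97  2.28] 0.0489 0.23
0.5 0.2 -182 -80 [-0.26  1.23  0.91  1.22 -0.07  1.97  2.37] 0.0582 0.272
0.5 0.2 -182 -90 [-0.36  1.43  1.13  1.25 -0.07  1.97  2.64] 0.0737 0.341
0.5 0.2 -202 -70 [ 0.28  0.92  0.15  1.22 -0.07  1.97  1.64] 0.0555 0.26
0.5 0.2 -202 -75 [ 0.27  0.94  0.16  1.24 -0.07  1.97  1.65] 0.0682 0.316
0.5 0.2 -202 -80 [ 0.26  0.95  0.18  1.26 -0.07  1.97  1.66] 0.0811 0.373
0.5 0.2 -202 -90 [ 0.2   0.98  0.25  1.3  -0.07  1.97  1.73] 0.1072 0.482
```

```bash
python3 - <<'E'
from h import *
from ik import orient
plan([.5115,-.2207,.15],orient(-162,0).as_euler("xyz"),13)
E
```

```text
total cm [  5.87 -47.63   7.23] rot [  0.39   0.02 -13.23]
[[0.45, -3.66, 0.56], [0.52, -3.66, 0.56], [0.58, -3.65, 0.56], [0.65, -3.63, 0.56], [0.71, -3.62, 0.56], [0.77, -3.61, 0.57], [0.84, -3.59, 0.57], [0.9, -3.58, 0.57], [0.97, -3.56, 0.57], [1.03, -3.54, 0.57], [1.09, -3.52, 0.58], [1.15, -3.5, 0.58], [1.22, -3.48, 0.58]] [[0.03, 0.0, -1.02], [0.03, 0.0, -1.02], [0.03, 0.0, -1.02], [0.03, 0.0, -1.02], [0.03, 0.0, -1.02], [0.03, 0.0, -1.02], [0.03, 0.0, -1.02], [0.03, 0.0, -1.02], [0.03, 0.0, -1.02], [0.03, 0.0, -1.02], [0.03, 0.0, -1.02], [0.03, 0.0, -1.02], [0.03, 0.0, -1.02]]
```

```bash
python3 -m handwheel '{"xyz":[[0.5,-3.6,0],[0.5,-3.6,0],[0.6,-3.6,0],[0.6,-3.6,0],[0.7,-3.6,0],[0.8,-3.6,0.5],[0.8,-3.6,0.8],[0.9,-3.6,1]],"rotation":[[0,0,-1],[0,0,-1],[0,0,-1],[0,0,-1],[0,0,-1],[0,0,-1],[0,0,-1],[0,0,-1]],"claw":[0.3,0.3,0.3,0.3,0.3,0.3,0.3,0.3]}'; python3 -m handwheel '{"xyz":[[1,-3.5,1],[1,-3.5,1],[1,-3.5,1],[0,0,0]],"rotation":[[0,0,-1],[0,0,-1],[0,0,-1],[0,0,0]],"claw":[0.3,0.3,0.3,0.3]}';python3 - <<'E'
from h import *
from ik import orient
plan([.5115,-.2207,.12],orient(-162,20).as_euler("xyz"),5)
st()
E
```

```text
time_s: 6.7
tcp_pos: [0.5155, -0.0377, 0.1931]
tcp_rot: [3.132, -0.006, -2.899]
wrist_force: [1.3, -0.6, 0.2]
grip_width: 0.0655
time_s: 7.03
tcp_pos: [0.5079, -0.1588, 0.1561]
tcp_rot: [3.132, -0.011, -2.85]
wrist_force: [-1.4, -0.4, 0.6]
grip_width: 0.0653
total cm [ 1.4  -6.07  3.57] rot [  0.31 -20.65  -1.39]
[[0.28, -1.21, 0.71], [0.34, -1.21, 0.69], [0.39, -1.21, 0.67], [0.44, -1.21, 0.64], [0.49, -1.2, 0.61]] [[0.06, -4.13, -0.28], [0.06, -4.13, -0.28], [0.06, -4.13, -0.28], [0.06, -4.13, -0.28], [0.06, -4.13, -0.28]]
7.03 tcp [ 0.5079 -0.1588  0.1561] rpy [ 179.46   -0.65 -163.31] F [-1.4 -0.4  0.6] w 0.0653 q [ 0.018  0.324  0.276  1.891 -0.108  0.956  2.206]
```

```bash
python3 -m handwheel '{"xyz":[[0.3,-1.2,0.5],[0.3,-1.2,0.5],[0.4,-1.2,0.5],[0.4,-1.2,0.6],[0.5,-1.2,0.6],[0,0,0],[0,0,0]],"rotation":[[0,-4.1,-0.3],[0,-4.1,-0.3],[0,-4.1,-0.3],[0,-4.1,-0.3],[0,-4.1,-0.3],[0,0,0],[0,0,0]],"claw":[0.3,0.3,0.3,0.3,0.3,0.3,0.3]}';python3 - <<'E'
from h import *
from ik import orient
plan([.5115,-.2207,.12],orient(-162,20).as_euler("xyz"),1)
plan([.5115,-.2207,.06],orient(-162,20).as_euler("xyz"),1)
st()
t=r.camera("top");s=r.camera("scene")
crop(t,330,200,190,145,4,"t12.png"); crop(s,130,140,200,150,4,"s12.png")
E
```

```text
time_s: 7.62
tcp_pos: [0.5062, -0.2249, 0.118]
tcp_rot: [3.136, 0.342, -2.836]
wrist_force: [-0.1, 0.2, 0.5]
grip_width: 0.0661
total cm [-0.66  0.24  0.03] rot [ 0.15 -0.38 -0.44]
[[-0.66, 0.24, 0.03]] [[0.15, -0.38, -0.44]]
total cm [1.35 0.21 5.68] rot [ 0.15 -0.38 -0.44]
[[1.35, 0.21, 5.68]] [[0.15, -0.38, -0.44]]
7.62 tcp [ 0.5062 -0.2249  0.118 ] rpy [ 179.69   19.62 -162.46] F [-0.1  0.2  0.5] w 0.0661 q [ 0.425  0.3    0.102  2.071 -0.517  0.601  2.801]
```

View pics/t12.png

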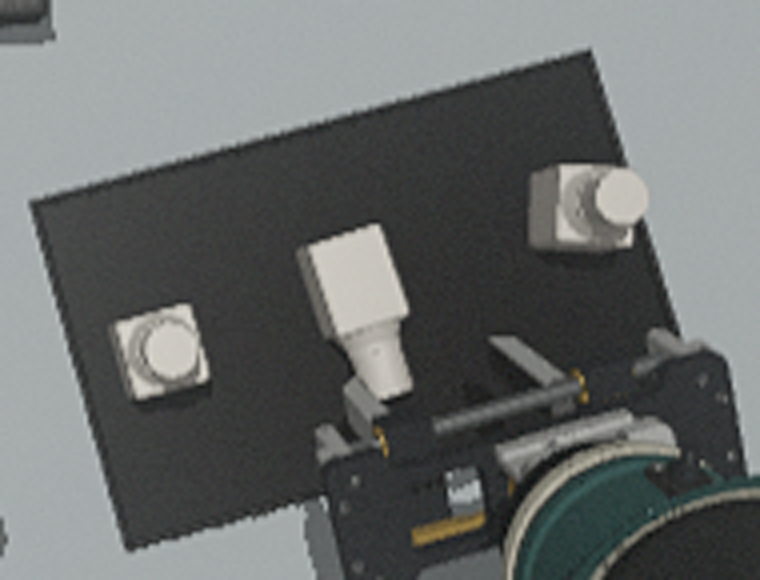

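View pics/s12.png

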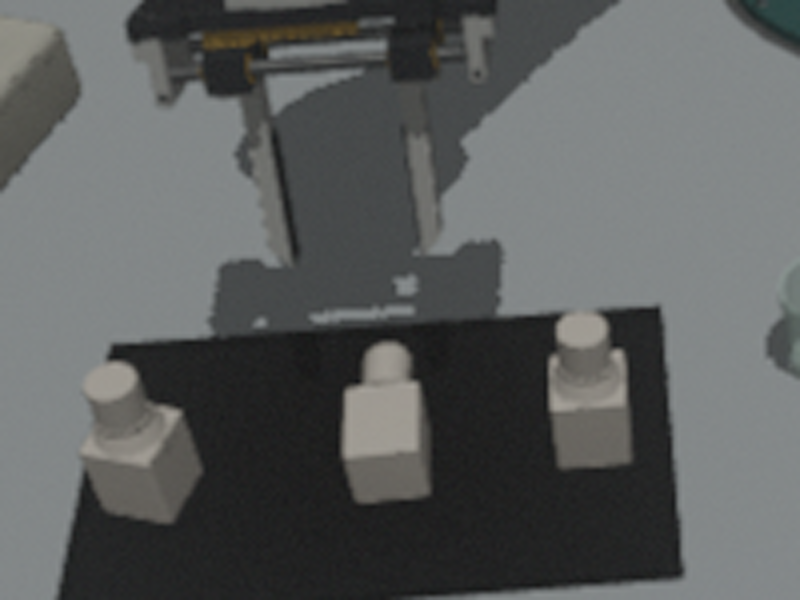

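```bash
python3 -m handwheel '{"xyz":[[0,0,-3],[0,0,0],[0,0,0],[0,0,0],[0,0,0],[0,0,0],[0,0,0],[0,0,0]],"rotation":[[0,0,7],[0,0,7],[0,0,7],[0,0,7],[0,0,7],[0,0,7],[0,0,7],[0,0,7]],"claw":[0.3,0.3,0.3,0.3,0.3,0.3,0.3,0.3]}';python3 -m handwheel '{"xyz":[[0,0,0],[0,0,0],[0,0,0],[0,0,0],[0,0,0],[0,0,0],[0,0,0],[0,0,0]],"rotation":[[0,0,7],[0,0,7],[0,0,7],[0,0,7],[0,0,7],[0,0,7],[0,0,7],[0,0,7]],"claw":[0.3,0.3,0.3,0.3,0.3,0.3,0.3,0.3]}';python3 - <<'E'
from h import *
from ik import orient
plan([.5115,-.2207,.12],orient(-162,20,True).as_euler("xyz"),1)
st()
E
```

```text
time_s: 8.38
tcp_pos: [0.5028, -0.2171, 0.1497]
tcp_rot: [2.851, 0.172, 2.434]
wrist_force: [-0.1, 0.4, -0.9]
grip_width: 0.0657
time_s: 9.05
tcp_pos: [0.5097, -0.204, 0.1519]
tcp_rot: [2.846, -0.149, 1.482]
wrist_force: [0.0, 0.4, -0.0]
grip_width: 0.0659
total cm [-2.1  -0.53  2.88] rot [-1.48  0.45 65.5 ]
[[-2.1, -0.53, 2.88]] [[-1.48, 0.45, 65.5]]
9.05 tcp [ 0.5097 -0.204   0.1519] rpy [163.07  -8.53  84.94] F [ 0.   0.4 -0. ] w 0.0659 q [ 0.066  0.26   0.466  2.058 -0.579  0.714  0.812]
```

```bash
python3 -m handwheel '{"xyz":[[0,0,0],[0,0,0],[0,0,0],[0,0,0],[0,0,0],[0,0,0],[0,0,0],[0,0,0]],"rotation":[[0,0,7],[0,0,7],[0,0,7],[0,0,7],[0,0,7],[0,0,7],[0,0,7],[0,0,7]],"claw":[0.3,0.3,0.3,0.3,0.3,0.3,0.3,0.3]}';python3 - <<'E'
from h import *
from ik import orient
plan([.5115,-.2207,.12],orient(-162,20,True).as_euler("xyz"),2)
st()
E
```

```text
time_s: 9.72
tcp_pos: [0.5162, -0.1904, 0.1542]
tcp_rot: [3.117, -0.323, 0.466]
wrist_force: [0.2, -0.3, 0.3]
grip_width: 0.066
total cm [-2.78  2.43  2.74] rot [-1.46  1.38  8.21]
[[-1.39, 1.21, 1.37], [-1.31, 1.29, 1.37]] [[-0.73, 0.69, 4.1], [-0.73, 0.69, 4.1]]
9.72 tcp [ 0.5162 -0.1904  0.1542] rpy [178.6  -18.51  26.68] F [ 0.2 -0.3  0.3] w 0.066 q [-0.115  0.283  0.645  2.055 -0.638  0.747 -0.164]
```

```bash
python3 -m handwheel '{"xyz":[[-1.4,1.2,1.3],[-1.3,1.2,1.3],[0,0,0]],"rotation":[[-0.7,0.7,4.1],[-0.7,0.7,4.1],[0,0,0]],"claw":[0.3,0.3,0.3]}';python3 - <<'E'
from h import *
from ik import orient
plan([.5115,-.2207,.12],orient(-162,20,True).as_euler("xyz"),1)
plan([.5115,-.2207,.05],orient(-162,20,True).as_euler("xyz"),1)
st()
E
```

```text
time_s: 9.97
tcp_pos: [0.5145, -0.2145, 0.122]
tcp_rot: [-3.137, -0.35, 0.308]
wrist_force: [0.1, -0.7, -0.6]
grip_width: 0.0658
total cm [-0.52  0.5   0.02] rot [-0.17 -0.06 -0.32]
[[-0.52, 0.5, 0.02]] [[-0.17, -0.06, -0.32]]
total cm [-2.92  0.53  6.6 ] rot [-0.17 -0.06 -0.32]
[[-2.92, 0.53, 6.6]] [[-0.17, -0.06, -0.32]]
9.97 tcp [ 0.5145 -0.2145  0.122 ] rpy [-179.71  -20.05   17.66] F [ 0.1 -0.7 -0.6] w 0.0658 q [-0.042  0.346  0.627  2.083 -0.779  0.687 -0.135]
```

```bash
python3 -m handwheel '{"xyz":[[-1.0,0.5,1.7],[-1.0,0,2.3],[-0.9,0,2.3],[0,0,0],[0,0,0]],"rotation":[[0,0,0],[0,0,0],[0,0,0],[0,0,0],[0,0,0]],"claw":[0.3,0.3,0.3,0.3,0.3]}';python3 - <<'E'
from h import *
from ik import orient
plan([.5115,-.2207,.05],orient(-162,20,True).as_euler("xyz"),1)
plan([.5115,-.2207,.014],orient(-162,20,True).as_euler("xyz"),1)
st()
t=r.camera("top");s=r.camera("scene")
crop(t,330,200,190,145,4,"t13.png"); crop(s,130,140,200,150,4,"s13.png")
E
```

```text
time_s: 10.38
tcp_pos: [0.5157, -0.2135, 0.0539]
tcp_rot: [-3.137, -0.349, 0.328]
wrist_force: [0.1, -0.5, 0.2]
grip_width: 0.0659
total cm [-0.73  0.54  0.14] rot [-0.52 -0.01  0.76]
[[-0.73, 0.54, 0.14]] [[-0.52, -0.01, 0.76]]
total cm [-1.96  0.56  3.53] rot [-0.52 -0.01  0.76]
[[-1.96, 0.56, 3.53]] [[-0.52, -0.01, 0.76]]
10.38 tcp [ 0.5157 -0.2135  0.0539] rpy [-179.75  -20.01   18.81] F [ 0.1 -0.5  0.2] w 0.0659 q [ 0.065  0.464  0.509  2.112 -0.966  0.593  0.075]
```

View pics/t13.png

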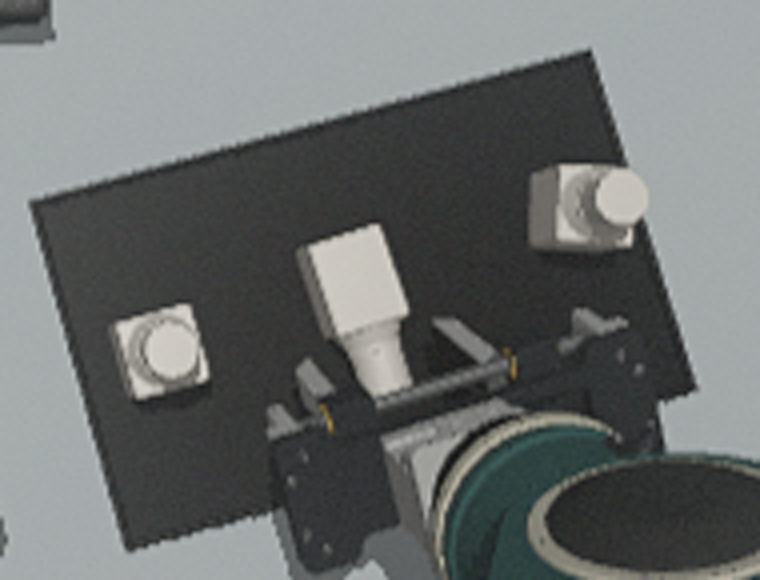

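View pics/s13.png

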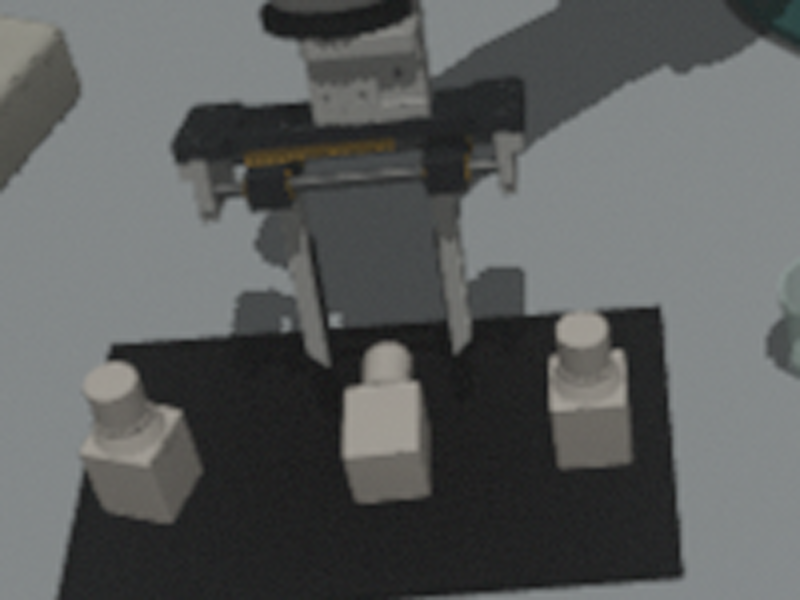

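```bash
python3 - <<'E'
from h import *
from ik import orient
plan([.5115,-.2207,.010],orient(-162,13,True).as_euler("xyz"),3)
E
```

```text
total cm [-2.15  0.52  3.96] rot [-0.42 -7.08  0.79]
[[-0.72, 0.17, 1.32], [-0.66, 0.17, 1.35], [-0.6, 0.17, 1.38]] [[-0.14, -2.36, 0.26], [-0.14, -2.36, 0.26], [-0.14, -2.36, 0.26]]
```

```bash
python3 -m handwheel '{"xyz":[[-0.8,0.6,0.6],[-0.6,0.1,1.1],[-0.6,0,1.2],[0,0,0],[0,0,0]],"rotation":[[0,-2.4,0.3],[0,-2.4,0.3],[0,-2.4,0.3],[0,0,0],[0,0,0]],"claw":[0.3,0.3,0.3,0.3,0.3]}';python3 - <<'E'
from h import *
from ik import orient
plan([.5115,-.2207,.010],orient(-162,13,True).as_euler("xyz"),1)
st()
E
```

```text
time_s: 10.9
tcp_pos: [0.5129, -0.2237, 0.0284]
tcp_rot: [-3.14, -0.228, 0.318]
wrist_force: [0.2, 0.0, 0.9]
grip_width: 0.0658
total cm [-0.46 -0.32  1.78] rot [-0.14 -0.06  0.23]
[[-0.46, -0.32, 1.78]] [[-0.14, -0.06, 0.23]]
10.9 tcp [ 0.5129 -0.2237  0.0284] rpy [-179.92  -13.06   18.24] F [0.2 0.  0.9] w 0.0658 q [-0.019  0.55   0.581  2.055 -0.85   0.62  -0.077]
```

```bash
python3 -m handwheel '{"xyz":[[-0.3,0.3,0.9],[-0.2,0,0.6],[0,0,0],[0,0,0]],"rotation":[[0,0,0],[0,0,0],[0,0,0],[0,0,0]],"claw":[0.3,0.3,0.3,0.3]}';python3 - <<'E'
from h import *
from ik import orient
plan([.5115,-.2207,.010],orient(-162,13,True).as_euler("xyz"),1)
st()
t=r.camera("top");s=r.camera("scene")
crop(t,330,200,190,145,4,"t14.png"); crop(s,130,140,200,150,4,"s14.png")
E
```

```text
time_s: 11.23
tcp_pos: [0.5138, -0.2274, 0.0146]
tcp_rot: [3.141, -0.235, 0.32]
wrist_force: [-0.2, -0.1, -0.2]
grip_width: 0.0657
total cm [-0.12 -0.71  0.45] rot [-0.04 -0.44  0.3 ]
[[-0.12, -0.71, 0.45]] [[-0.04, -0.44, 0.3]]
11.23 tcp [ 0.5138 -0.2274  0.0146] rpy [179.96 -13.44  18.31] F [-0.2 -0.1 -0.2] w 0.0657 q [ 0.015  0.572  0.548  2.056 -0.889  0.595 -0.031]
```

View pics/t14.png

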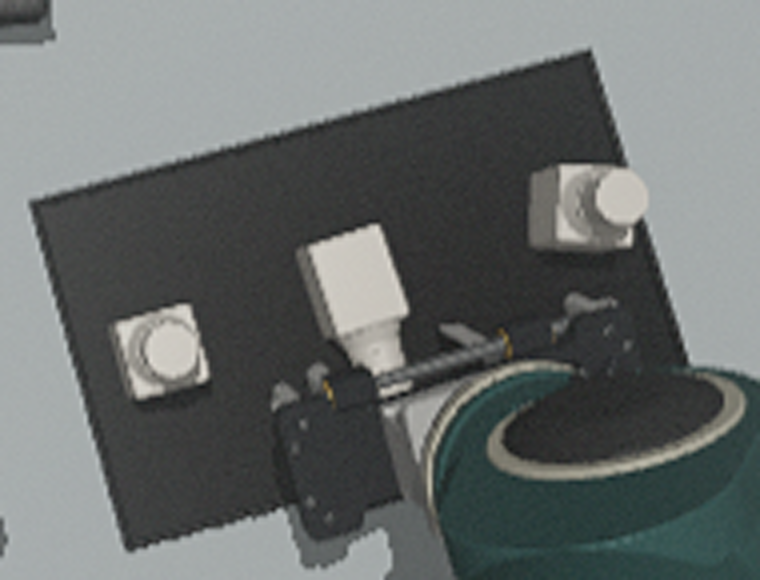

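View pics/s14.png

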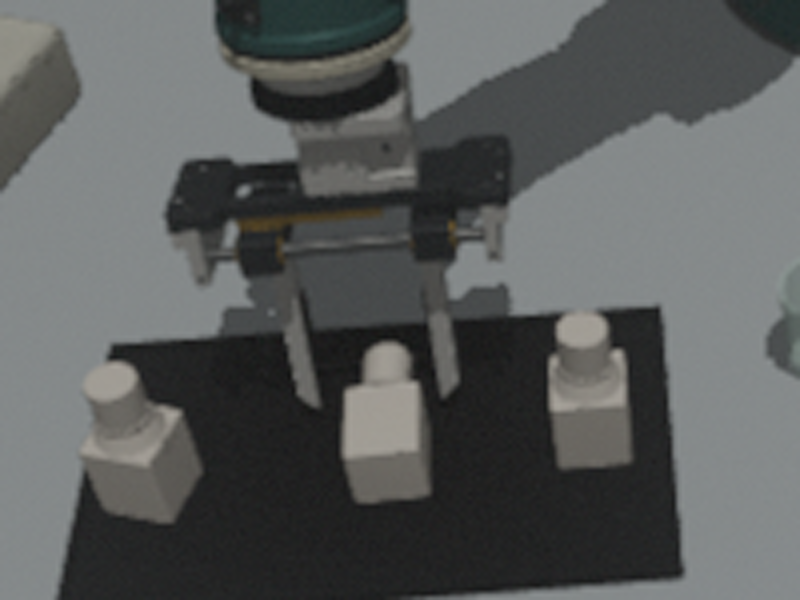

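```bash
python3 -m handwheel '{"xyz":[[0,-0.5,0.3],[0,0,0],[0,0,0],[0,0,0],[0,0,0],[0,0,0],[0,0,0],[0,0,0]],"rotation":[[0,0,0],[0,0,0],[0,0,0],[0,0,0],[0,0,0],[0,0,0],[0,0,0],[0,0,0]],"claw":[0.3,1,1,1,1,1,1,1]}';python3 -m handwheel '{"xyz":[[0,0,0],[0,0,0],[0,0,0]],"rotation":[[0,0,0],[0,0,0],[0,0,0]],"claw":[1,1,1]}';python3 - <<'E'
from h import *
from ik import orient
plan([.5115,-.2207,.010],orient(-162,13,True).as_euler("xyz"),1)
st()
t=r.camera("top");s=r.camera("scene")
crop(t,330,200,190,145,4,"t15.png"); crop(s,130,140,200,150,4,"s15.png")
E
```

```text
time_s: 12.0
tcp_pos: [0.5128, -0.222, 0.0121]
tcp_rot: [3.141, -0.235, 0.319]
wrist_force: [-1.3, -0.2, -0.1]
grip_width: 0.0274
time_s: 12.25
tcp_pos: [0.5129, -0.222, 0.0121]
tcp_rot: [3.141, -0.235, 0.319]
wrist_force: [-0.7, 0.4, 0.9]
grip_width: 0.0272
total cm [-0.14 -0.16  0.18] rot [-0.02 -0.47  0.29]
[[-0.14, -0.16, 0.18]] [[-0.02, -0.47, 0.29]]
12.25 tcp [ 0.5129 -0.222   0.0121] rpy [179.95 -13.47  18.3 ] F [-0.7  0.4  0.9] w 0.0272 q [ 0.01   0.571  0.542  2.065 -0.897  0.584 -0.03 ]
```

View pics/s15.png

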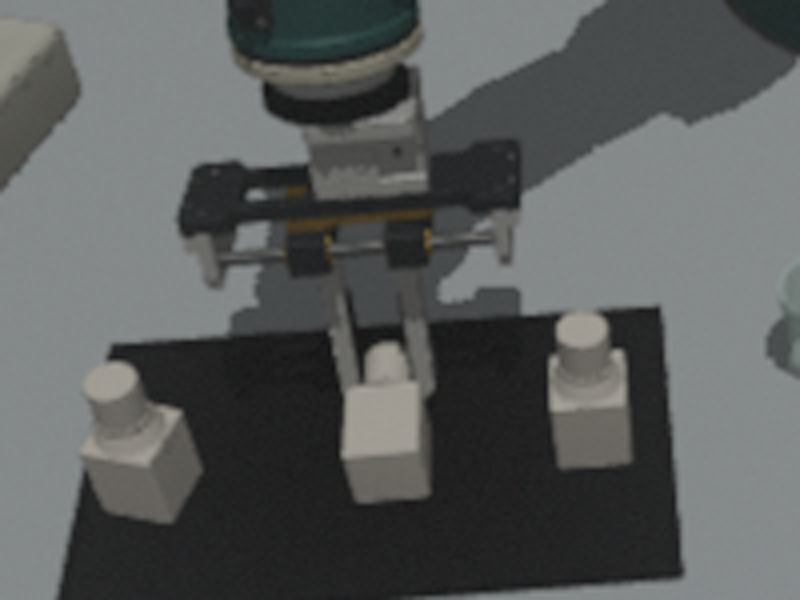

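```bash
python3 -m handwheel '{"xyz":[[0.3,0,-1.2],[0.6,0,-2.6],[0.6,0,-2.6],[0.5,0,-2.0],[0,0,0],[0,0,0]],"rotation":[[0,0,0],[0,0,0],[0,0,0],[0,0,0],[0,0,0],[0,0,0]],"claw":[1,1,1,1,1,1]}';python3 - <<'E'
from h import *
st()
s=r.camera("scene")
crop(s,130,140,200,150,4,"s16.png")
E
```

```text
time_s: 12.85
tcp_pos: [0.511, -0.2219, 0.1004]
tcp_rot: [-3.14, -0.231, 0.318]
wrist_force: [0.3, 1.0, -1.4]
grip_width: 0.0277
12.85 tcp [ 0.511  -0.2219  0.1004] rpy [-179.92  -13.26   18.2 ] F [ 0.3  1.  -1.4] w 0.0277 q [-0.123  0.431  0.701  2.031 -0.696  0.733 -0.225]
```

View pics/s16.png

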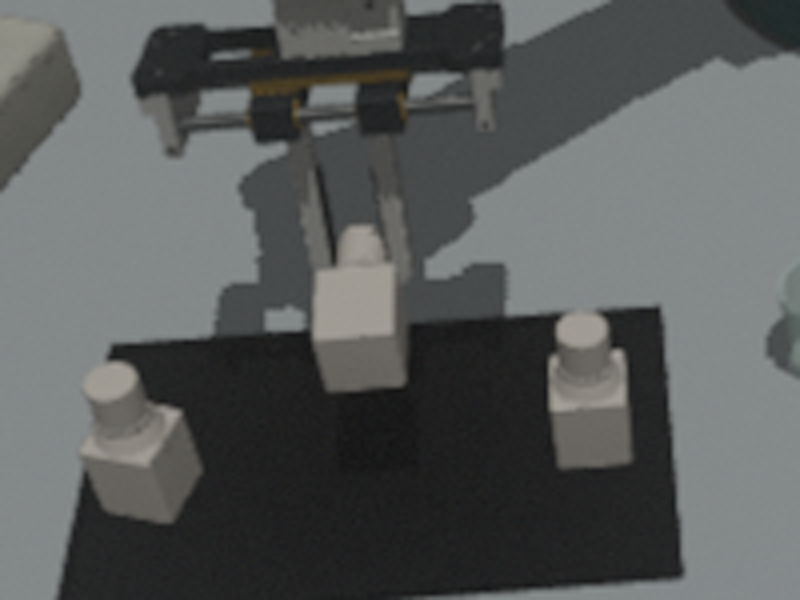

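Held firmly without droop. Tilt.

```bash
python3 -m handwheel '{"xyz":[[0,0,0],[0,0,0],[0,0,0],[0,0,0],[0,0,0],[0,0,0]],"rotation":[[0,-6,0],[0,-6,0],[0,-6,0],[0,-6,0],[0,-6,0],[0,-6,0]],"claw":[1,1,1,1,1,1]}';python3 - <<'E'
from h import *
from ik import orient
st()
plan([.513,-.222,.10],orient(-162,-65,True).as_euler("xyz"),6)
E
```

```text
time_s: 13.4
tcp_pos: [0.5058, -0.2253, 0.0984]
tcp_rot: [-3.141, 0.421, 0.306]
wrist_force: [-0.7, -0.3, -0.9]
grip_width: 0.027
13.4 tcp [ 0.5058 -0.2253  0.0984] rpy [-179.99   24.14   17.56] F [-0.7 -0.3 -0.9] w 0.027 q [-0.327  0.803  0.854  1.639 -0.305  1.265 -0.676]
total cm [ 0.65 -0.1  -0.47] rot [ -0.33 -40.86  -0.32]
[[0.11, -0.02, -0.08], [0.1, -0.02, -0.09], [0.09, -0.02, -0.1], [0.08, -0.02, -0.11], [0.06, -0.02, -0.12], [0.05, -0.02, -0.13]] [[-0.05, -6.81, -0.05], [-0.05, -6.81, -0.05], [-0.05, -6.81, -0.05], [-0.05, -6.81, -0.05], [-0.05, -6.81, -0.05], [-0.05, -6.81, -0.05]]
```

```bash
python3 -m handwheel '{"xyz":[[0,0,0],[0,0,0],[0,0,0],[0,0,0],[0,0,0],[0,0,0]],"rotation":[[0,-6,0],[0,-6,0],[0,-6,0],[0,-6,0],[0,-6,0],[0,0,0]],"claw":[1,1,1,1,1,1]}';python3 - <<'E'
from h import *
from ik import orient
st()
plan([.513,-.222,.10],orient(-162,-65,True).as_euler("xyz"),1)
t=r.camera("top");s=r.camera("scene")
crop(t,330,200,190,145,4,"t17.png"); crop(s,130,140,200,150,4,"s17.png")
E
```

```text
time_s: 13.9
tcp_pos: [0.5055, -0.2214, 0.0865]
tcp_rot: [-3.121, 0.985, 0.329]
wrist_force: [-1.3, 1.0, -2.8]
grip_width: 0.0274
13.9 tcp [ 0.5055 -0.2214  0.0865] rpy [-178.81   56.46   18.83] F [-1.3  1.  -2.8] w 0.0274 q [-0.298  1.163  0.83   1.29  -0.129  1.726 -0.753]
total cm [-0.74  0.27 -1.33] rot [-0.46 -8.54  0.49]
[[-0.74, 0.27, -1.33]] [[-0.46, -8.54, 0.49]]
```

View pics/s17.png

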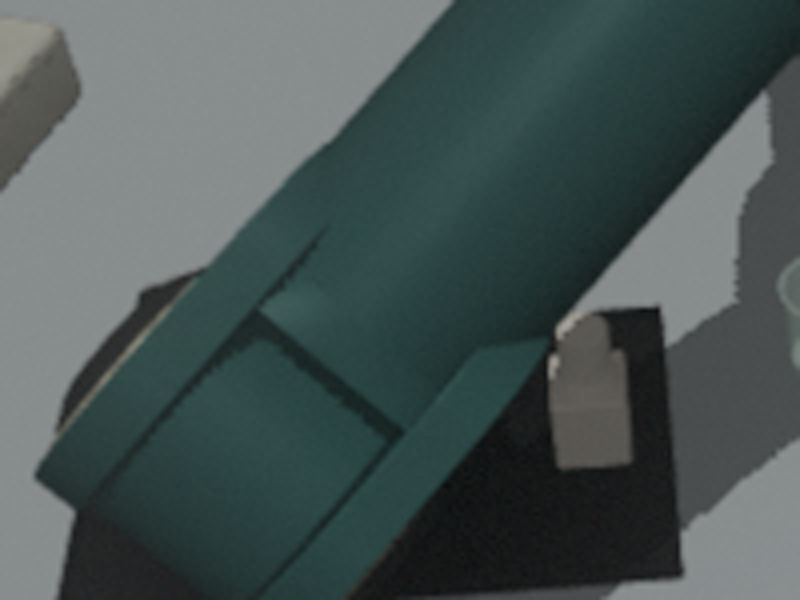

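View pics/t17.png

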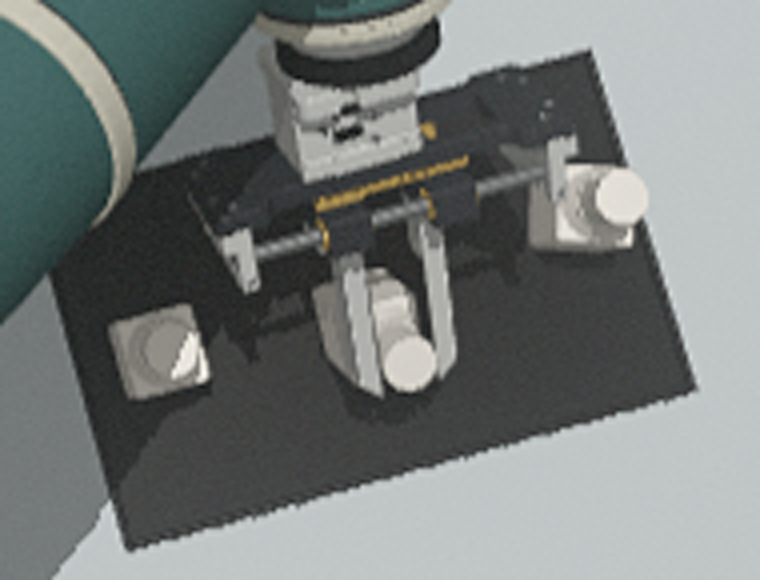

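```bash
python3 -m handwheel '{"xyz":[[-0.5,0,-0.6],[-0.3,0,-0.4],[0,0,0],[0,0,0]],"rotation":[[0,-5,0],[0,-5,0],[0,0,0],[0,0,0]],"claw":[1,1,1,1]}';python3 - <<'E'
from h import *
from ik import orient
st()
for th in(-65,-70,-75): plan([.507,-.222,.09],orient(-162,th,True).as_euler("xyz"),1)
t=r.camera("top");s=r.camera("scene")
crop(t,380,240,80,80,8,"t18.png")
E
```

```text
time_s: 14.33
tcp_pos: [0.5087, -0.2251, 0.1048]
tcp_rot: [-3.125, 1.137, 0.319]
wrist_force: [-0.5, -0.8, -1.5]
grip_width: 0.0273
14.33 tcp [ 0.5087 -0.2251  0.1048] rpy [-179.07   65.14   18.27] F [-0.5 -0.8 -1.5] w 0.0273 q [-0.279  1.238  0.838  1.192 -0.064  1.866 -0.739]
total cm [ 1.32 -0.34  0.69] rot [-0.69  0.14  0.11]
[[1.32, -0.34, 0.69]] [[-0.69, 0.14, 0.11]]
total cm [ 1.32 -0.34  0.69] rot [-0.68 -4.86  0.14]
[[1.32, -0.34, 0.69]] [[-0.68, -4.86, 0.14]]
total cm [ 1.32 -0.34  0.69] rot [-0.68 -9.86  0.17]
[[1.32, -0.34, 0.69]] [[-0.68, -9.86, 0.17]]
```

View pics/t18.png

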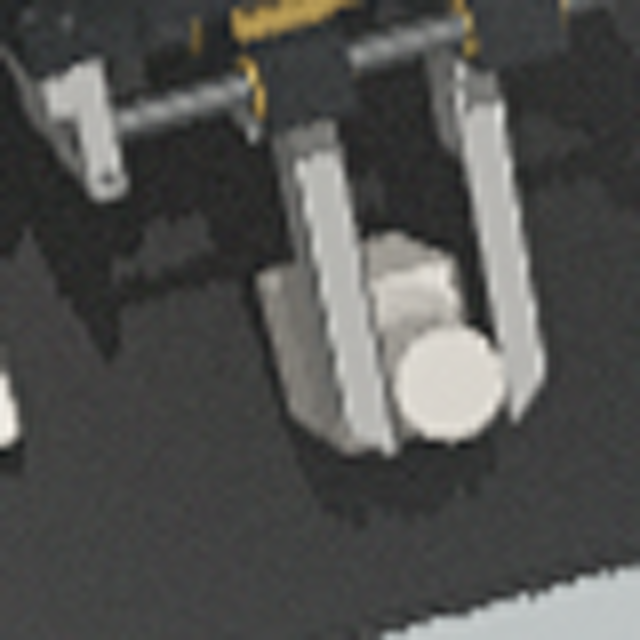

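```bash
python3 -m handwheel '{"xyz":[[0.4,0,0.2],[0.5,0,0.3],[0,0,0],[0,0,0]],"rotation":[[0,-3,0],[0,-2.5,0],[0,0,0],[0,0,0]],"claw":[1,1,1,1]}';python3 - <<'E'
from h import *
from ik import orient
st()
for th in(-70,): plan([.507,-.222,.078],orient(-162,th,True).as_euler("xyz"),1)
E
```

```text
time_s: 14.77
tcp_pos: [0.5075, -0.2262, 0.0976]
tcp_rot: [-3.125, 1.223, 0.317]
wrist_force: [-0.6, -0.1, -0.1]
grip_width: 0.0275
14.77 tcp [ 0.5075 -0.2262  0.0976] rpy [-179.07   70.05   18.17] F [-0.6 -0.1 -0.1] w 0.0275 q [-0.268  1.296  0.834  1.149 -0.037  1.921 -0.736]
total cm [ 1.87 -0.41  0.6 ] rot [-0.77  0.06  0.06]
[[1.87, -0.41, 0.6]] [[-0.77, 0.06, 0.06]]
```

```bash
python3 -m handwheel '{"xyz":[[0.5,0,0.1],[0.6,0,0.2],[0.3,0,0.1],[0,0,0],[0,0,0]],"rotation":[[0,-2,0],[0,0,0],[0,0,0],[0,0,0],[0,0,0]],"claw":[1,1,1,1,1]}';python3 - <<'E'
from h import *
from ik import orient
st()
for th in(-72,): plan([.507,-.222,.077],orient(-162,th,True).as_euler("xyz"),1)
E
```

```text
time_s: 15.18
tcp_pos: [0.5085, -0.2267, 0.0839]
tcp_rot: [-3.13, 1.248, 0.312]
wrist_force: [0.5, 0.6, -0.9]
grip_width: 0.0271
15.18 tcp [ 0.5085 -0.2267  0.0839] rpy [-179.33   71.52   17.9 ] F [ 0.5  0.6 -0.9] w 0.0271 q [-0.261  1.33   0.827  1.126 -0.037  1.932 -0.743]
total cm [ 0.66 -0.49  0.22] rot [-0.76 -0.48 -0.03]
[[0.66, -0.49, 0.22]] [[-0.76, -0.48, -0.03]]
```

```bash
python3 -m handwheel '{"xyz":[[0.4,0,0.1],[0,0,0],[0,0,0]],"rotation":[[0,-2,0],[0,0,0],[0,0,0]],"claw":[1,1,1]}';python3 - <<'E'
from h import *
st()
E
python3 -m handwheel '{"xyz":[[0.3,0,0.1],[0,0,0],[0,0,0]],"rotation":[[0,0,0],[0,0,0],[0,0,0]],"claw":[1,1,1]}';python3 - <<'E'
from h import *
st()
t=r.camera("top")
crop(t,380,240,80,80,8,"t19.png")
E
```

```text
time_s: 15.43
tcp_pos: [0.5093, -0.227, 0.0813]
tcp_rot: [-3.134, 1.279, 0.309]
wrist_force: [-0.0, 1.4, -1.5]
grip_width: 0.0275
15.43 tcp [ 0.5093 -0.227   0.0813] rpy [-179.56   73.29   17.69] F [-0.   1.4 -1.5] w 0.0275 q [-0.256  1.353  0.827  1.106 -0.027  1.954 -0.742]
time_s: 15.68
tcp_pos: [0.5094, -0.2272, 0.0789]
tcp_rot: [-3.137, 1.275, 0.306]
wrist_force: [0.1, 0.0, -0.1]
grip_width: 0.0273
15.68 tcp [ 0.5094 -0.2272  0.0789] rpy [-179.74   73.07   17.52] F [ 0.1  0.  -0.1] w 0.0273 q [-0.256  1.354  0.826  1.106 -0.031  1.95  -0.745]
```

View pics/t19.png

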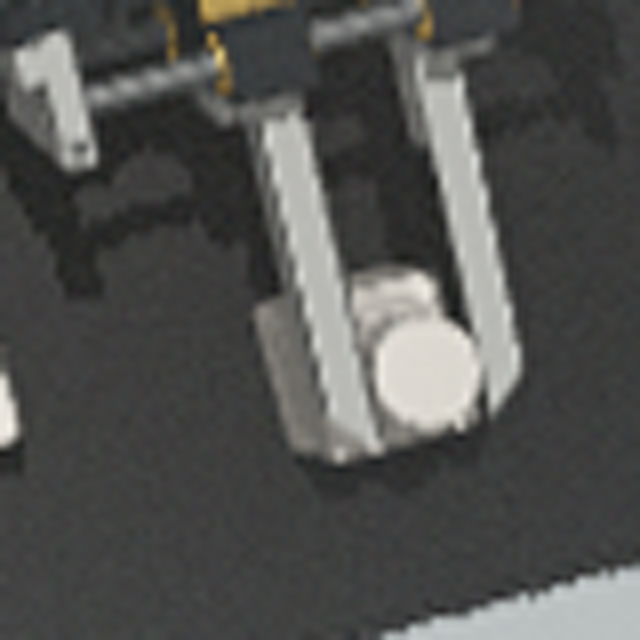

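```bash
python3 -m handwheel '{"xyz":[[0.25,0,0.1],[0,0,0],[0,0,0]],"rotation":[[0,-1,0],[0,0,0],[0,0,0]],"claw":[1,1,1]}';python3 -m handwheel '{"xyz":[[0.2,0,0.1],[0,0,0],[0,0,0]],"rotation":[[0,0,0],[0,0,0],[0,0,0]],"claw":[1,1,1]}'
```

```text
time_s: 15.98
tcp_pos: [0.5094, -0.2273, 0.0765]
tcp_rot: [-3.138, 1.294, 0.305]
wrist_force: [-0.3, 0.0, -1.1]
grip_width: 0.0273
time_s: 16.23
tcp_pos: [0.5093, -0.2275, 0.0767]
tcp_rot: [3.135, 1.296, 0.294]
wrist_force: [0.4, -0.5, -0.5]
grip_width: 0.0273
```

```bash
python3 -m handwheel '{"xyz":[[0.3,0,0.1],[0,0,0],[0,0,0]],"rotation":[[0,0,0],[0,0,0],[0,0,0]],"claw":[1,1,1]}';python3 - <<'E'
from h import *
st()
t=r.camera("top")
crop(t,380,240,80,80,8,"t20.png")
s=r.camera("scene")
crop(s,130,140,200,150,4,"s20.png")
E
```

```text
time_s: 16.48
tcp_pos: [0.5095, -0.2277, 0.0764]
tcp_rot: [3.121, 1.299, 0.281]
wrist_force: [-0.2, -0.0, -1.8]
grip_width: 0.0271
16.48 tcp [ 0.5095 -0.2277  0.0764] rpy [178.85  74.43  16.09] F [-0.2 -0.  -1.8] w 0.0271 q [-0.254  1.372  0.828  1.092 -0.025  1.965 -0.747]
```

View pics/t20.png

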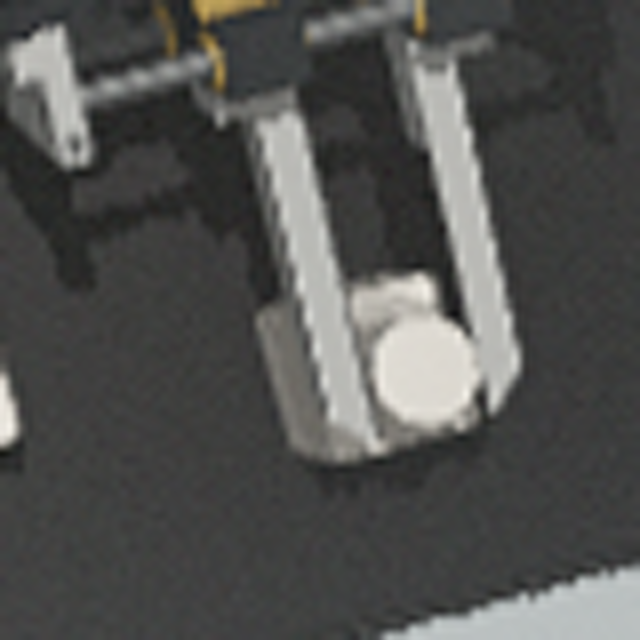

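```bash
python3 -m handwheel '{"xyz":[[0,0,0],[0,0,0],[0,0,0],[0,0,0],[0,0,0],[0,0,0],[0,0,0]],"rotation":[[0,0,0],[0,0,0],[0,0,0],[0,0,0],[0,0,0],[0,0,0],[0,0,0]],"claw":[0.4,0.4,0.4,0.4,0.4,0.4,0.4]}';python3 - <<'E'
from h import *
st()
t=r.camera("top")
crop(t,380,240,80,80,8,"t21.png")
E
```

```text
time_s: 17.17
tcp_pos: [0.509, -0.2277, 0.0752]
tcp_rot: [3.126, 1.299, 0.285]
wrist_force: [-0.3, 0.5, 0.4]
grip_width: 0.0561
17.17 tcp [ 0.509  -0.2277  0.0752] rpy [179.12  74.45  16.34] F [-0.3  0.5  0.4] w 0.0561 q [-0.253  1.373  0.827  1.093 -0.025  1.964 -0.747]
```

View pics/t21.png

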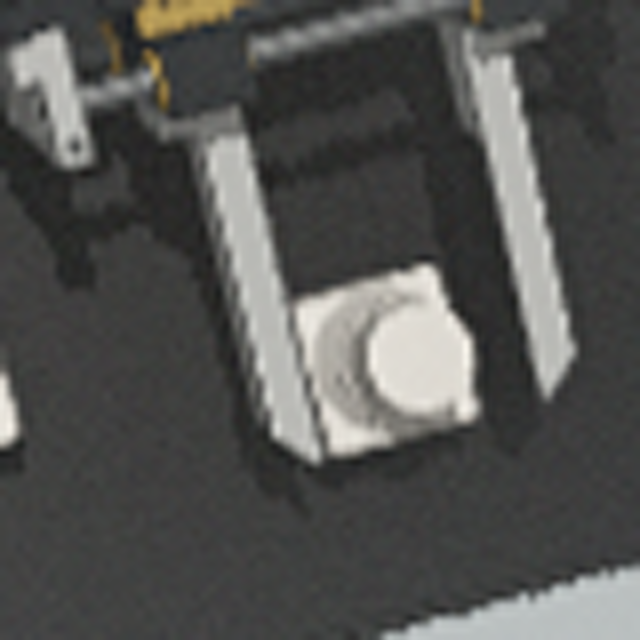

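```bash
python3 -m handwheel '{"xyz":[[0,0.2,0],[0,0.1,-1],[-0.3,0,-2.5],[-0.5,0,-3],[-1,0,-3],[-1.5,0,-2]],"rotation":[[0,0,0],[0,0,0],[0,0,0],[0,0,0],[0,0,0],[0,0,0]],"claw":[0.3,0.3,0.3,0.3,0.3,0.3]}';python3 - <<'E'
from h import *
st()
t=r.camera("top")
crop(t,340,200,180,145,4,"t22.png")
E
```

```text
time_s: 17.72
tcp_pos: [0.5591, -0.2016, 0.1052]
tcp_rot: [3.107, 1.248, 0.356]
wrist_force: [-1.0, -6.3, 1.7]
grip_width: 0.0658
17.72 tcp [ 0.5591 -0.2016  0.1052] rpy [178.04  71.52  20.39] F [-1.  -6.3  1.7] w 0.0658 q [-0.294  1.356  0.861  0.997 -0.024  2.003 -0.707]
```

View pics/t22.png

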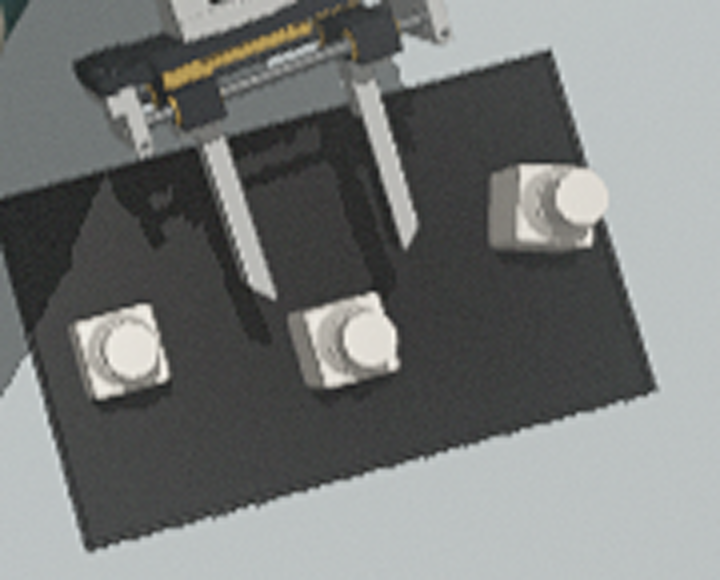

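```bash
python3 -m handwheel '{"xyz":[[0,0,0],[0,0,0],[-1,0,-0.5],[-1,0,-1],[-1,0,-1],[-1,0,-1],[-1,0,-1],[0,0,-1]],"rotation":[[0,4,0],[0,6,0],[0,6,0],[0,6,0],[0,6,0],[0,6,0],[0,6,0],[0,6,0]],"claw":[0.3,0.3,0.3,0.3,0.3,0.3,0.3,0.3]}';python3 - <<'E'
from h import *
st()
t=r.camera("top");s=r.camera("scene")
crop(t,340,200,180,145,4,"t23.png"); crop(s,130,140,200,150,4,"s23.png")
E
```

```text
time_s: 18.43
tcp_pos: [0.5672, -0.1924, 0.1787]
tcp_rot: [-3.138, 0.413, 0.403]
wrist_force: [0.3, 0.3, 0.2]
grip_width: 0.0655
18.43 tcp [ 0.5672 -0.1924  0.1787] rpy [-179.79   23.64   23.09] F [0.3 0.3 0.2] w 0.0655 q [-0.369  0.77   0.865  1.461 -0.265  1.44  -0.673]
```

View pics/t23.png

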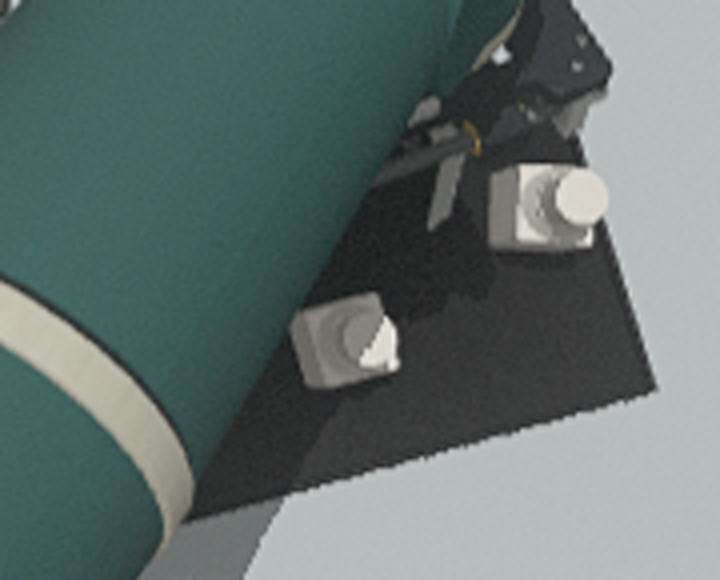

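View pics/s23.png

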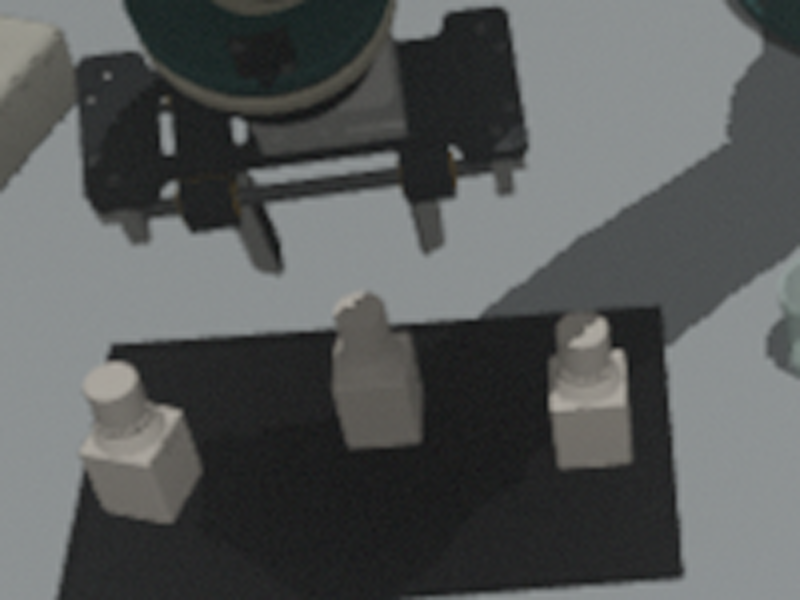

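```bash
python3 - <<'E'
from h import *
t=r.camera("top");s=r.camera("scene")
im=cv2.imread("pics/t22.png")
print("cap T",ray(t,[np.array([369.5,341])/4+[340,200]],.094))
# scene cap top ellipse centre approx
print("cap S",ray(s,[np.array([361,309])/4+[130,140]],.094))
Q=ray(t,np.array([[303,314],[378,293],[399,365],[325,388]])/4+[340,200],.056)[:,:2]
print(Q.mean(0),[np.linalg.norm(Q[i]-Q[(i+1)%4]).round(4) for i in range(4)],[np.degrees(np.arctan2(*(Q[(i+1)%4]-Q[i])[::-1])).round(1) for i in range(4)])
crop(s,205,205,45,55,12,"s24.png"); 
i=cv2.resize(im[260:420,260:440],None,fx=4,fy=4,interpolation=cv2.INTER_CUBIC); cv2.imwrite("pics/t24.png",i)
E
```

```text
cap T [[ 0.52129611 -0.22393723  0.094     ]]
cap S [[ 0.52484565 -0.21963563  0.094     ]]
[ 0.52242833 -0.22365317] [np.float64(0.0417), np.float64(0.0393), np.float64(0.0413), np.float64(0.0404)] [np.float64(-72.8), np.float64(-163.4), np.float64(108.6), np.float64(17.2)]
```

View pics/t24.png

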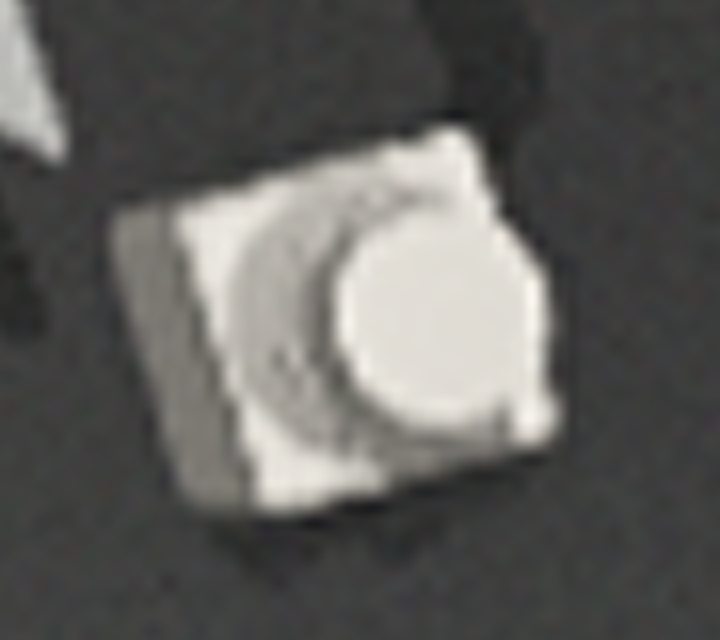

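View pics/s24.png

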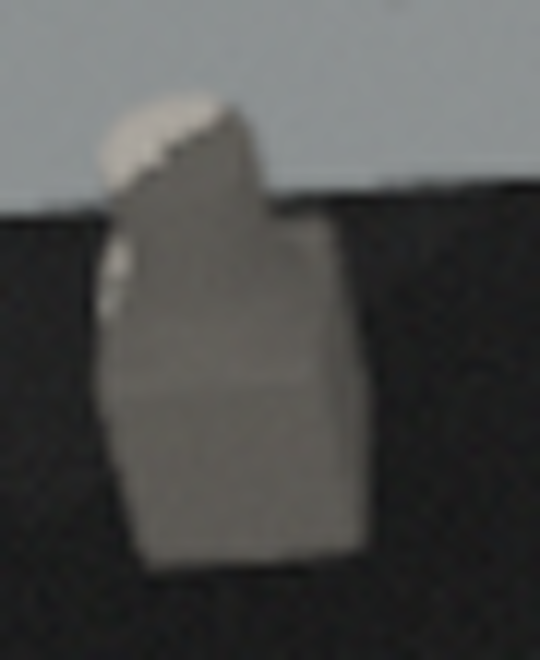

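```bash
python3 - <<'E'
from h import *
plan([.5225,-.2225,.14],np.radians([180,0,17.3]),5)
E
```

```text
total cm [-3.35  1.11  5.59] rot [ 0.91 23.95  5.71]
[[-0.67, 0.22, 1.12], [-0.76, 0.24, 1.06], [-0.84, 0.26, 0.99], [-0.91, 0.28, 0.92], [-0.98, 0.3, 0.84]] [[0.18, 4.79, 1.14], [0.18, 4.79, 1.14], [0.18, 4.79, 1.14], [0.18, 4.79, 1.14], [0.18, 4.79, 1.14]]
```

```bash
python3 -m handwheel '{"xyz":[[-0.7,0.2,1.0],[-0.8,0.2,0.9],[-0.8,0.3,0.7],[-0.9,0.3,0.5],[-1,0.3,0.3],[0,0,0],[0,0,0]],"rotation":[[0.2,4.8,1.1],[0.2,4.8,1.1],[0.2,4.8,1.1],[0.2,4.8,1.1],[0.2,4.8,1.1],[0,0,0],[0,0,0]],"claw":[0.3,0.3,0.3,0.3,0.3,0.3,0.3]}';python3 - <<'E'
from h import *
st()
plan([.5225,-.2225,.13],np.radians([180,0,17.3]),1)
t=r.camera("top");s=r.camera("scene")
crop(t,340,200,180,145,4,"t25.png"); crop(s,130,140,200,150,4,"s25.png")
E
```

```text
time_s: 19.22
tcp_pos: [0.5236, -0.2189, 0.1456]
tcp_rot: [-3.137, 0.002, 0.31]
wrist_force: [0.6, 1.6, -0.0]
grip_width: 0.0659
19.22 tcp [ 0.5236 -0.2189  0.1456] rpy [-1.7973e+02  9.0000e-02  1.7750e+01] F [ 0.6  1.6 -0. ] w 0.0659 q [-0.303  0.512  0.852  1.835 -0.454  1.007 -0.522]
total cm [-0.21  0.31  1.55] rot [-0.27  0.09  0.45]
[[-0.21, 0.31, 1.55]] [[-0.27, 0.09, 0.45]]
```

View pics/s25.png

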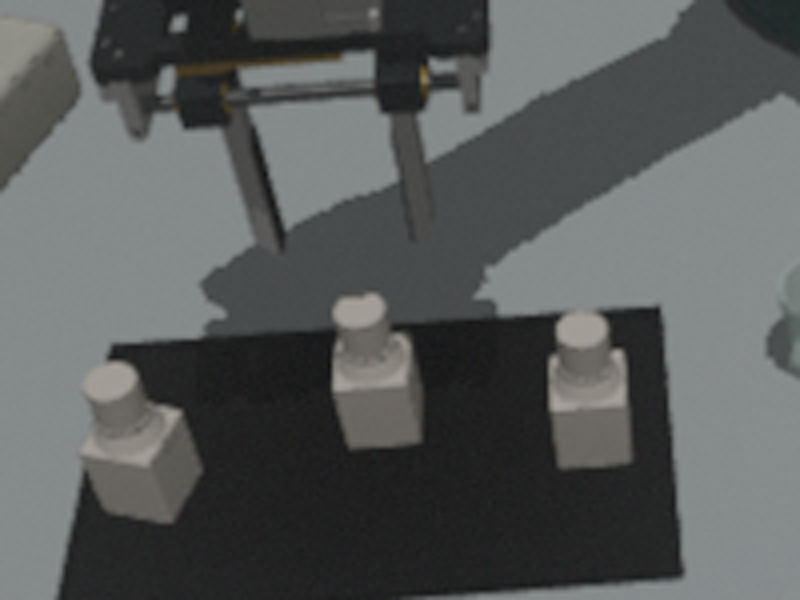

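```bash
python3 -m handwheel '{"xyz":[[-0.1,0.2,1.5],[-0.1,0.1,1.5],[0,0,1],[0,0,0],[0,0,0]],"rotation":[[0,0,0.4],[0,0,0],[0,0,0],[0,0,0],[0,0,0]],"claw":[0.3,0.3,0.3,0.3,0.3]}';python3 - <<'E'
from h import *
st()
plan([.5225,-.2225,.07],np.radians([180,0,17.3]),1)
t=r.camera("top");s=r.camera("scene")
crop(t,360,200,130,145,4,"t26.png"); crop(s,180,160,100,100,6,"s26.png")
E
```

```text
time_s: 19.73
tcp_pos: [0.5256, -0.2204, 0.0999]
tcp_rot: [-3.138, 0.011, 0.31]
wrist_force: [0.3, 0.4, 0.4]
grip_width: 0.0658
19.73 tcp [ 0.5256 -0.2204  0.0999] rpy [-179.78    0.63   17.79] F [0.3 0.4 0.4] w 0.0658 q [-0.264  0.58   0.807  1.856 -0.507  0.937 -0.484]
total cm [-0.32  0.12  3.  ] rot [-0.22  0.63  0.49]
[[-0.32, 0.12, 3.0]] [[-0.22, 0.63, 0.49]]
```

View pics/s26.png

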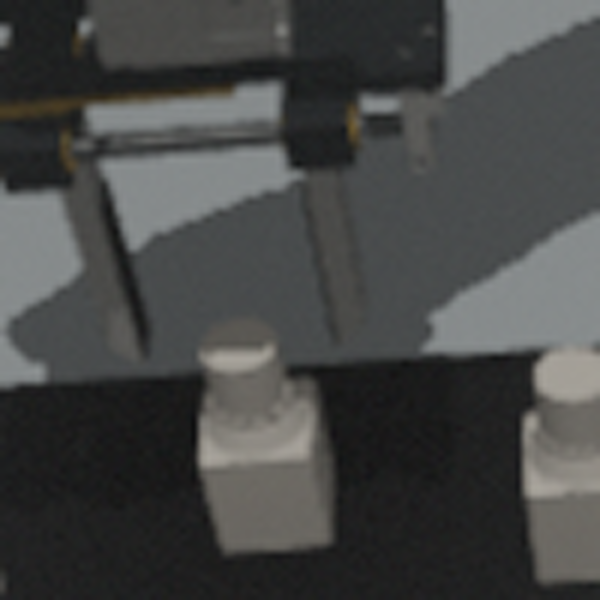

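View pics/t26.png

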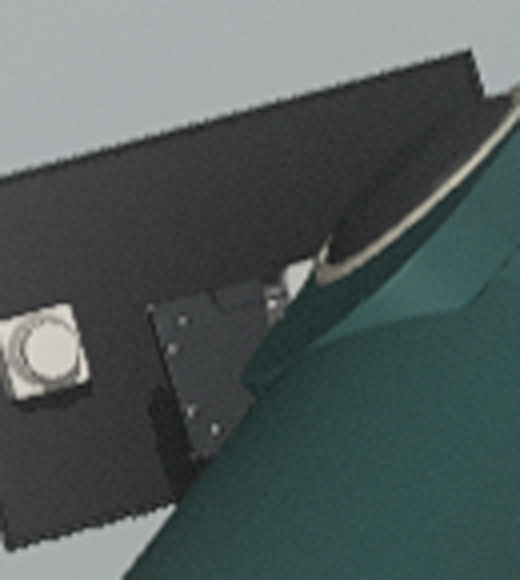

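```bash
python3 -m handwheel '{"xyz":[[-0.2,0.1,1.2],[0,0,1],[0,0,0.4],[0,0,0],[0,0,0]],"rotation":[[0,0.6,0.4],[0,0,0],[0,0,0],[0,0,0],[0,0,0]],"claw":[0.3,0.3,0.3,0.3,0.3]}';python3 - <<'E'
from h import *
st()
plan([.523,-.2225,.069],np.radians([180,0,17.3]),1)
s=r.camera("scene"); crop(s,180,160,100,100,6,"s27.png")
E
```

```text
time_s: 20.25
tcp_pos: [0.5258, -0.2219, 0.0754]
tcp_rot: [-3.139, -0.002, 0.305]
wrist_force: [0.1, -0.7, -0.1]
grip_width: 0.0657
20.25 tcp [ 0.5258 -0.2219  0.0754] rpy [-1.7988e+02 -1.4000e-01  1.7470e+01] F [ 0.1 -0.7 -0.1] w 0.0657 q [-0.237  0.607  0.776  1.878 -0.548  0.883 -0.454]
total cm [-0.28 -0.02  0.64] rot [-0.12 -0.14  0.17]
[[-0.28, -0.02, 0.64]] [[-0.12, -0.14, 0.17]]
```

View pics/s27.png

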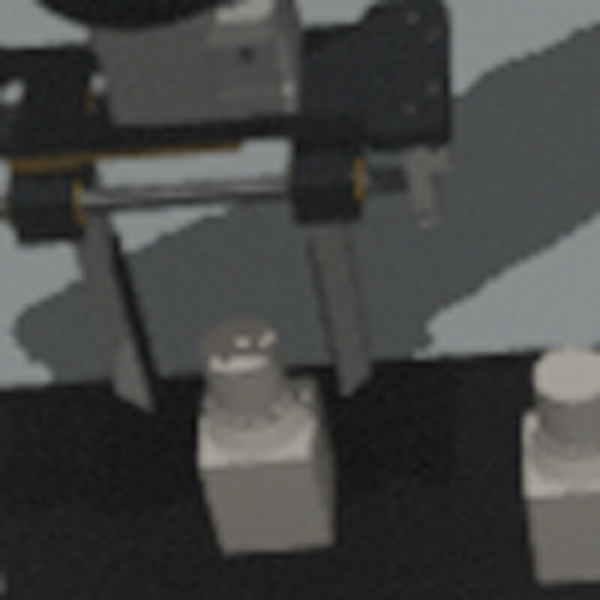

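```bash
python3 -m handwheel '{"xyz":[[-0.25,0,0.5],[0,0,0],[0,0,0],[0,0,0],[0,0,0],[0,0,0],[0,0,0],[0,0,0]],"rotation":[[0,0,0],[0,0,0],[0,0,0],[0,0,0],[0,0,0],[0,0,0],[0,0,0],[0,0,0]],"claw":[0.3,0.3,1,1,1,1,1,1]}';python3 -m handwheel '{"xyz":[[0,0,0],[0,0,0],[0,0,0]],"rotation":[[0,0,0],[0,0,0],[0,0,0]],"claw":[1,1,1]}';python3 - <<'E'
from h import *
st()
s=r.camera("scene"); crop(s,180,160,100,100,6,"s28.png")
E
```

```text
time_s: 20.97
tcp_pos: [0.5241, -0.2228, 0.0714]
tcp_rot: [-3.14, -0.004, 0.305]
wrist_force: [-0.3, 0.1, 0.6]
grip_width: 0.0294
time_s: 21.22
tcp_pos: [0.5241, -0.2228, 0.0714]
tcp_rot: [-3.14, -0.004, 0.306]
wrist_force: [0.5, -1.1, 0.3]
grip_width: 0.0276
21.22 tcp [ 0.5241 -0.2228  0.0714] rpy [-179.93   -0.23   17.51] F [ 0.5 -1.1  0.3] w 0.0276 q [-0.232  0.609  0.772  1.884 -0.553  0.872 -0.446]
```

View pics/s28.png

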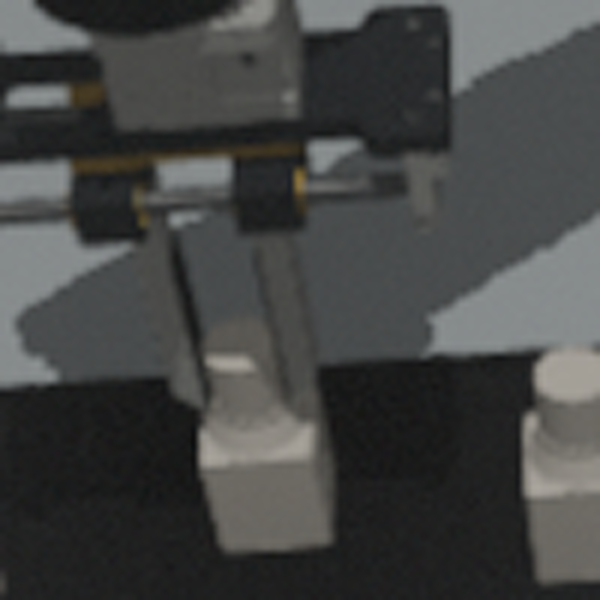

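```bash
python3 -m handwheel '{"xyz":[[0,0,-1],[0,0,-2.5],[0,0,-3.5],[0,0,-3.5],[0,0,-3.5],[0,0,-2],[0,0,0]],"rotation":[[0,0,0],[0,0,0],[0,0,0],[0,0,0],[0,0,0],[0,0,0],[0,0,0]],"claw":[1,1,1,1,1,1,1]}';python3 - <<'E'
from h import *
st()
plan([.436,.2496,.24],np.radians([180,0,5.66]),16)
t=r.camera("top");crop(t,120,180,170,165,4,"t29.png")
E
```

```text
time_s: 21.85
tcp_pos: [0.5209, -0.2241, 0.2407]
tcp_rot: [-3.139, 0.001, 0.302]
wrist_force: [1.3, 0.6, -1.6]
grip_width: 0.0274
21.85 tcp [ 0.5209 -0.2241  0.2407] rpy [-1.7985e+02  4.0000e-02  1.7310e+01] F [ 1.3  0.6 -1.6] w 0.0274 q [-0.367  0.403  0.936  1.742 -0.35   1.177 -0.6  ]
total cm [  5.98 -47.75   0.19] rot [-0.14  0.06 11.65]
[[0.37, -2.98, 0.01], [0.34, -2.99, 0.01], [0.3, -2.99, 0.01], [0.26, -3.0, 0.01], [0.22, -3.0, 0.01], [0.18, -3.0, 0.01], [0.15, -3.0, 0.01], [0.11, -3.01, 0.01], [0.07, -3.01, 0.01], [0.03, -3.01, 0.01], [-0.01, -3.01, 0.01], [-0.05, -3.01, 0.01], [-0.08, -3.01, 0.01], [-0.12, -3.01, 0.01], [-0.16, -3.0, 0.01], [-0.2, -3.0, 0.0]] [[-0.01, 0.0, 0.73], [-0.01, 0.0, 0.73], [-0.01, 0.0, 0.73], [-0.01, 0.0, 0.73], [-0.01, 0.0, 0.73], [-0.01, 0.0, 0.73], [-0.01, 0.0, 0.73], [-0.01, 0.0, 0.73], [-0.01, 0.0, 0.73], [-0.01, 0.0, 0.73], [-0.01, 0.0, 0.73], [-0.01, 0.0, 0.73], [-0.01, 0.0, 0.73], [-0.01, 0.0, 0.73], [-0.01, 0.0, 0.73], [-0.01, 0.0, 0.73]]
```

View pics/t29.png

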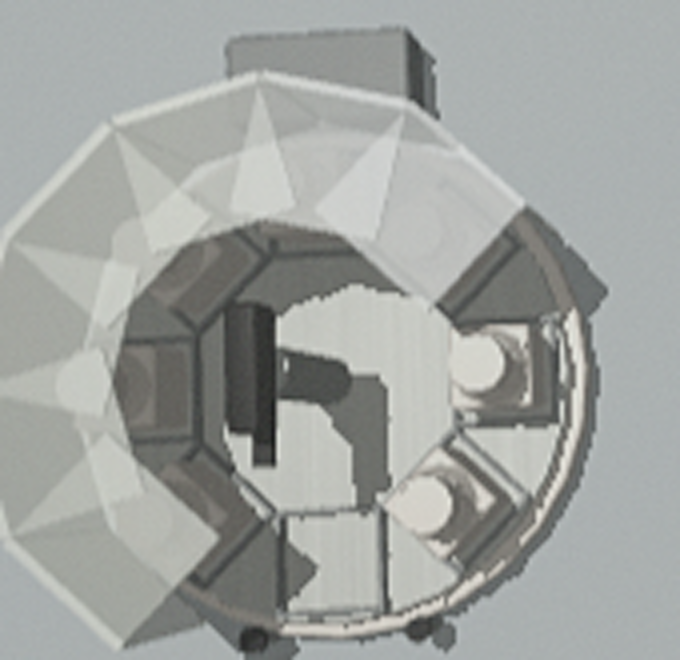

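```bash
python3 - <<'E'
from h import *
t=r.camera("top");crop(t,180,300,48,42,16,"t30.png")
E
```

```text
(no output)
```

View pics/t30.png

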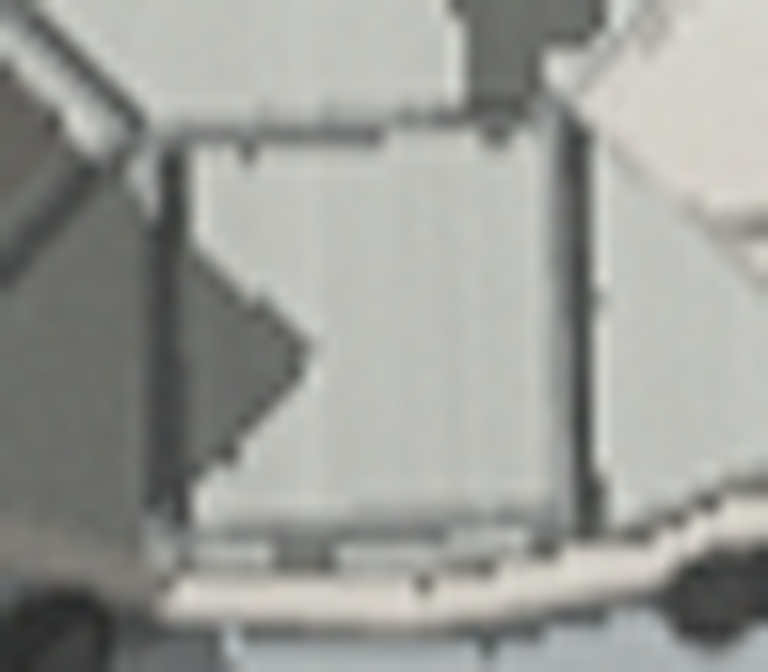

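```bash
python3 - <<'E'
from h import *
t=r.camera("top")
L=ray(t,[[191.75,321]],.04)[0];R=ray(t,[[214.25,321]],.048)[0];T=ray(t,[[203,309.5]],.048)[0];B=ray(t,[[203,332.5]],.04)[0]
print(L,R,T,B,np.linalg.norm(L-R),np.linalg.norm(T-B)); print((L+R)/2,(T+B)/2)
# bar centre now: top face corners from t29
q=np.array([[226,303],[262,303],[262,432],[226,432]])/4+[120,180]
Q=ray(t,q,.193)[:,:2]; print(Q.mean(0),np.linalg.norm(Q[0]-Q[1]),np.linalg.norm(Q[1]-Q[2]), np.degrees(np.arctan2(*(Q[2]-Q[1])[::-1])))
E
```

```text
[0.43217376 0.27356093 0.04      ] [0.43404919 0.22433567 0.048     ] [0.45727148 0.24926636 0.048     ] [0.40889054 0.24845173 0.04      ] 0.049906350022547105 0.04904466596010056
[0.43311147 0.2489483  0.044     ] [0.43308101 0.24885904 0.044     ]
[0.52995829 0.25656947] 0.016248062166894197 0.05826308592308395 -176.40943305248405
```

```bash
python3 -m handwheel '{"xyz":[[0.4,-2,0],[0.4,-3,0],[0.4,-3,0],[0.3,-3,0],[0.3,-3,0],[0.3,-3,0],[0.2,-3,0],[0.2,-3,0]],"rotation":[[0,0,0.8],[0,0,0.8],[0,0,0.8],[0,0,0.8],[0,0,0.8],[0,0,0.8],[0,0,0.8],[0,0,0.8]],"claw":[1,1,1,1,1,1,1,1]}';python3 - <<'E'
from h import *
st()
plan([.434,.249,.24],np.radians([180,0,5]),8)
E
```

```text
time_s: 22.67
tcp_pos: [0.4791, 0.0098, 0.2258]
tcp_rot: [-3.14, 0.024, 0.175]
wrist_force: [0.2, 0.1, -0.8]
grip_width: 0.027
22.67 tcp [0.4791 0.0098 0.2258] rpy [-179.89    1.38   10.02] F [ 0.2  0.1 -0.8] w 0.027 q [-0.935  0.222  0.977  1.947 -0.202  1.102 -1.269]
total cm [ -0.32 -24.35  -1.36] rot [-0.05  1.38  5.02]
[[-0.04, -3.04, -0.17], [-0.07, -3.04, -0.17], [-0.11, -3.04, -0.17], [-0.14, -3.04, -0.17], [-0.17, -3.04, -0.17], [-0.2, -3.04, -0.17], [-0.24, -3.03, -0.17], [-0.27, -3.03, -0.18]] [[-0.01, 0.17, 0.63], [-0.01, 0.17, 0.63], [-0.01, 0.17, 0.63], [-0.01, 0.17, 0.63], [-0.01, 0.17, 0.63], [-0.01, 0.17, 0.63], [-0.01, 0.17, 0.63], [-0.01, 0.17, 0.63]]
```

```bash
python3 -m handwheel '{"xyz":[[0,-2.6,-0.3],[0,-2.6,-0.3],[-0.1,-2.6,-0.3],[-0.1,-2.6,-0.3],[-0.1,-2.6,-0.3],[0,0,0]],"rotation":[[0,0.3,0.7],[0,0.3,0.7],[0,0.3,0.7],[0,0.3,0.7],[0,0.3,0.7],[0,0,0]],"claw":[1,1,1,1,1,1]}';python3 - <<'E'
from h import *
st()
plan([.434,.249,.24],np.radians([180,0,5]),3)
t=r.camera("top");crop(t,120,180,170,165,4,"t31.png")
E
```

```text
time_s: 23.17
tcp_pos: [0.4485, 0.1495, 0.2336]
tcp_rot: [3.138, 0.01, 0.118]
wrist_force: [-0.9, 0.4, -1.1]
grip_width: 0.0271
23.17 tcp [0.4485 0.1495 0.2336] rpy [179.78   0.56   6.74] F [-0.9  0.4 -1.1] w 0.0271 q [-1.216  0.164  0.923  1.96  -0.145  1.096 -1.684]
total cm [ -0.28 -10.05  -0.68] rot [0.23 0.55 1.74]
[[-0.09, -3.35, -0.23], [-0.13, -3.35, -0.22], [-0.16, -3.35, -0.22]] [[0.08, 0.18, 0.58], [0.08, 0.18, 0.58], [0.08, 0.18, 0.58]]
```

View pics/t31.png

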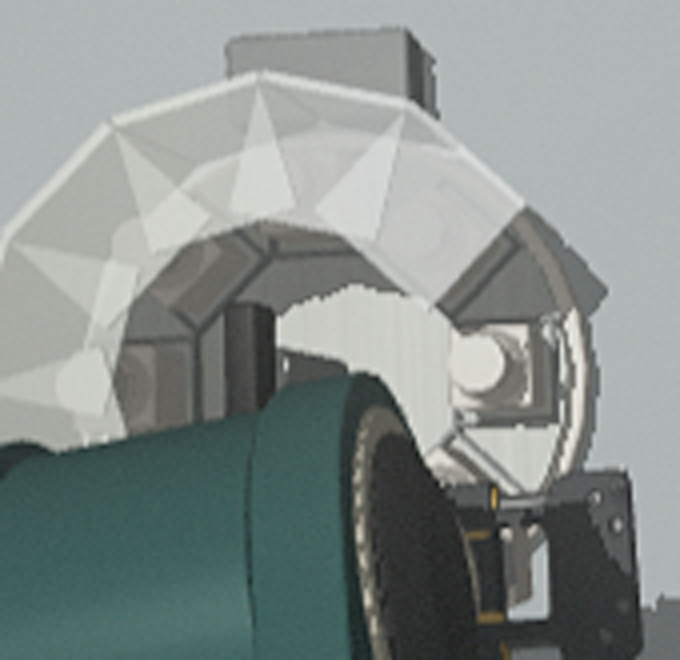

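```bash
python3 -m handwheel '{"xyz":[[0,-2.6,-0.3],[-0.1,-2.6,-0.2],[-0.1,-2.4,-0.2],[0,-1,0],[0,0,0],[0,0,0]],"rotation":[[0,0.2,0.5],[0,0.2,0.5],[0,0.1,0.5],[0,0,0],[0,0,0],[0,0,0]],"claw":[1,1,1,1,1,1]}';python3 - <<'E'
from h import *
st()
plan([.434,.249,.24],np.radians([180,0,5]),1)
t=r.camera("top");crop(t,120,180,170,165,4,"t32.png")
t=r.camera("scene");crop(t,370,110,180,160,4,"s32.png")
E
```

```text
time_s: 23.72
tcp_pos: [0.4362, 0.2293, 0.2347]
tcp_rot: [3.13, 0.008, 0.085]
wrist_force: [-0.0, -0.7, -1.5]
grip_width: 0.0273
23.72 tcp [0.4362 0.2293 0.2347] rpy [179.32   0.47   4.88] F [-0.  -0.7 -1.5] w 0.0273 q [-1.315  0.213  0.877  1.913 -0.173  1.109 -1.855]
total cm [-0.06 -1.97 -0.55] rot [ 0.68  0.47 -0.12]
[[-0.06, -1.97, -0.55]] [[0.68, 0.47, -0.12]]
```

View pics/t32.png

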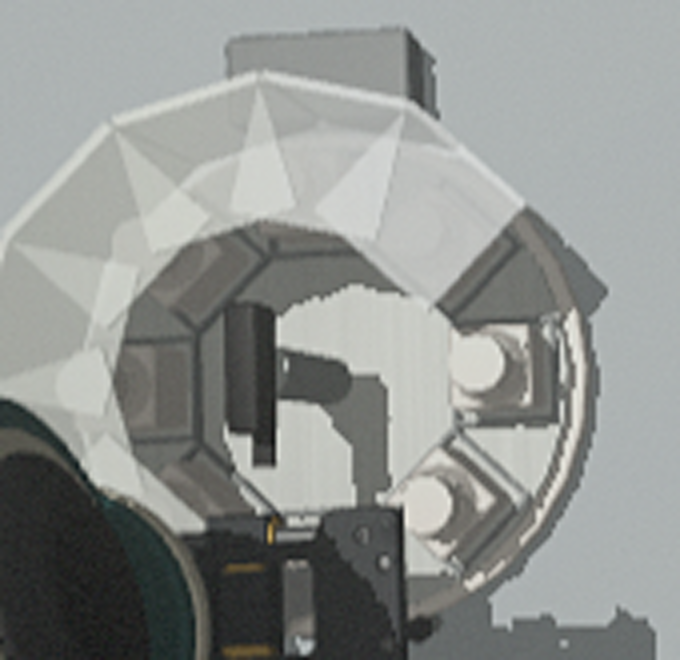

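View pics/s32.png

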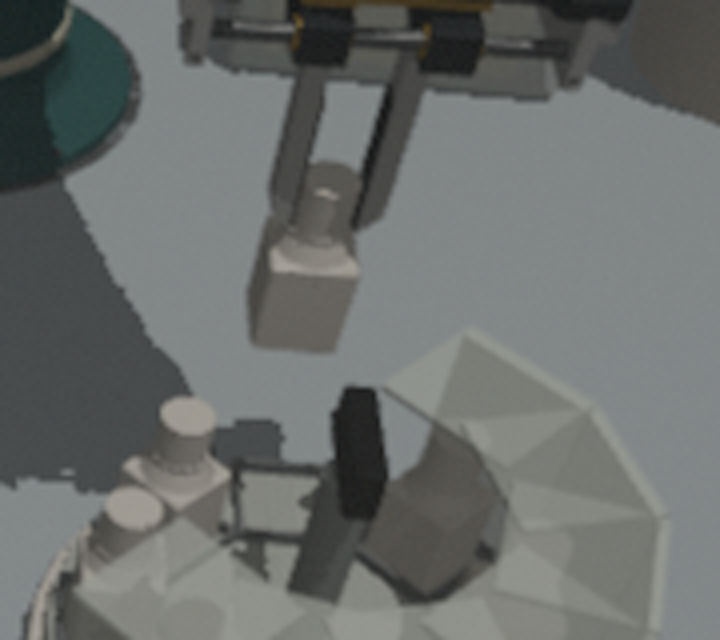

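```bash
python3 -m handwheel '{"xyz":[[0,-1,0],[0,-0.7,0],[0,0,0],[0,0,0]],"rotation":[[0.6,0.4,0],[0,0,0],[0,0,0],[0,0,0]],"claw":[1,1,1,1]}';python3 - <<'E'
from h import *
st()
plan([.434,.249,.16],np.radians([180,0,5]),1)
c=r.camera("scene");crop(c,400,150,110,110,6,"s33.png")
print(proj(c,[[.434,.249,.04],[.434,.249,.048]]))
E
```

```text
time_s: 24.15
tcp_pos: [0.4357, 0.2443, 0.2348]
tcp_rot: [-3.141, 0.0, 0.08]
wrist_force: [1.3, 0.0, -1.4]
grip_width: 0.0274
24.15 tcp [0.4357 0.2443 0.2348] rpy [-1.7996e+02  2.0000e-02  4.5700e+00] F [ 1.3  0.  -1.4] w 0.0274 q [-1.326  0.218  0.869  1.907 -0.187  1.1   -1.874]
total cm [-0.13 -0.47  7.48] rot [-0.04  0.02 -0.43]
[[-0.13, -0.47, 7.48]] [[-0.04, 0.02, -0.43]]
[[439.52015519 235.47026313]
 [440.24242924 232.97198835]]
```

View pics/s33.png

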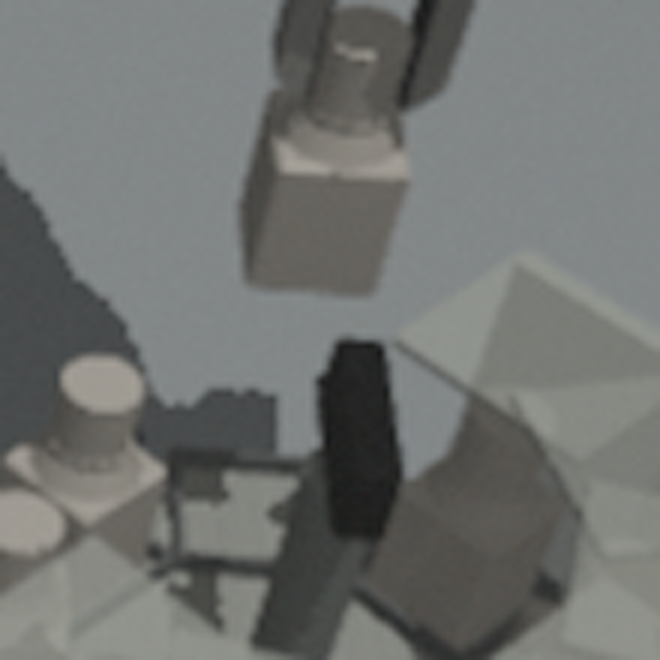

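```bash
python3 - <<'E'
from h import *
c=r.camera("scene")
a=np.radians(5.2); ex=np.array([np.cos(a),np.sin(a),0]); ey=np.array([-ex[1],ex[0],0])
C=np.array([.434,.249,0])
for h,z in((.025,.048),(.028,.048),(.025,.04)):
  print(h,z,((proj(c,[C+sx*h*ex-h*ey+[0,0,z] for sx in(-1,1)])-[400,150])*6).round(0).tolist())
im=c["image"][215:255,420:460,::-1]; cv2.imwrite("pics/s34.png",cv2.resize(im,None,fx=16,fy=16,interpolation=cv2.INTER_CUBIC))
for h,z in((.025,.048),(.028,.048),(.025,.04)):
  print(h,z,((proj(c,[C+sx*h*ex-h*ey+[0,0,z] for sx in(-1,1)])-[420,215])*16).round(0).tolist())
E
```

```text
0.025 0.048 [[168.0, 444.0], [175.0, 543.0]]
0.028 0.048 [[160.0, 438.0], [167.0, 548.0]]
0.025 0.04 [[165.0, 459.0], [171.0, 558.0]]
0.025 0.048 [[129.0, 145.0], [148.0, 407.0]]
0.028 0.048 [[106.0, 128.0], [126.0, 421.0]]
0.025 0.04 [[119.0, 185.0], [137.0, 447.0]]
```

View pics/s34.png

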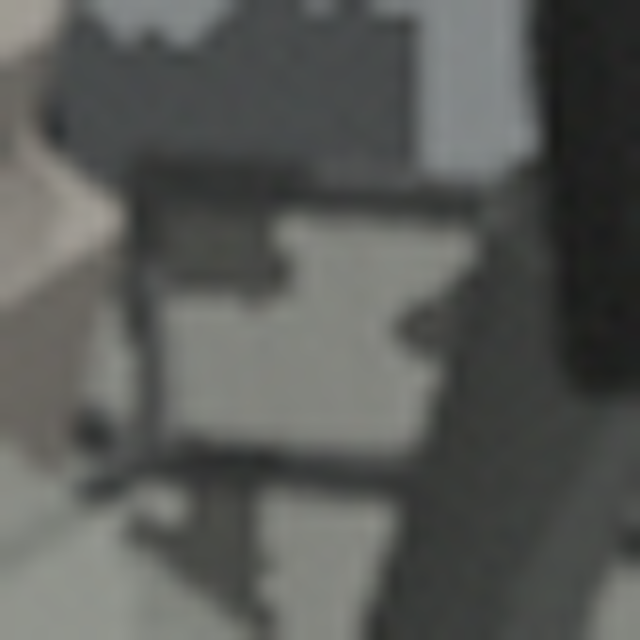

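```bash
python3 -m handwheel '{"xyz":[[0,-0.4,1.5],[0,-0.1,2.0],[0,0,2.0],[0,0,1],[0,0,0],[0,0,0]],"rotation":[[0,0,-0.4],[0,0,0],[0,0,0],[0,0,0],[0,0,0],[0,0,0]],"claw":[1,1,1,1,1,1]}';python3 - <<'E'
from h import *
st()
plan([.436,.2495,.109],np.radians([180,0,5.2]),1)
c=r.camera("scene");crop(c,400,150,110,110,6,"s35.png")
c=r.camera("top");crop(c,170,280,60,65,10,"t35.png")
E
```

```text
time_s: 24.75
tcp_pos: [0.4363, 0.2491, 0.1688]
tcp_rot: [-3.139, -0.001, 0.087]
wrist_force: [0.4, -0.6, -0.8]
grip_width: 0.0274
24.75 tcp [0.4363 0.2491 0.1688] rpy [-1.7987e+02 -8.0000e-02  4.9600e+00] F [ 0.4 -0.6 -0.8] w 0.0274 q [-1.271  0.318  0.825  1.974 -0.285  0.965 -1.79 ]
total cm [-0.04 -0.03  5.98] rot [-0.12 -0.08 -0.24]
[[-0.04, -0.03, 5.98]] [[-0.12, -0.08, -0.24]]
```

View pics/s35.png

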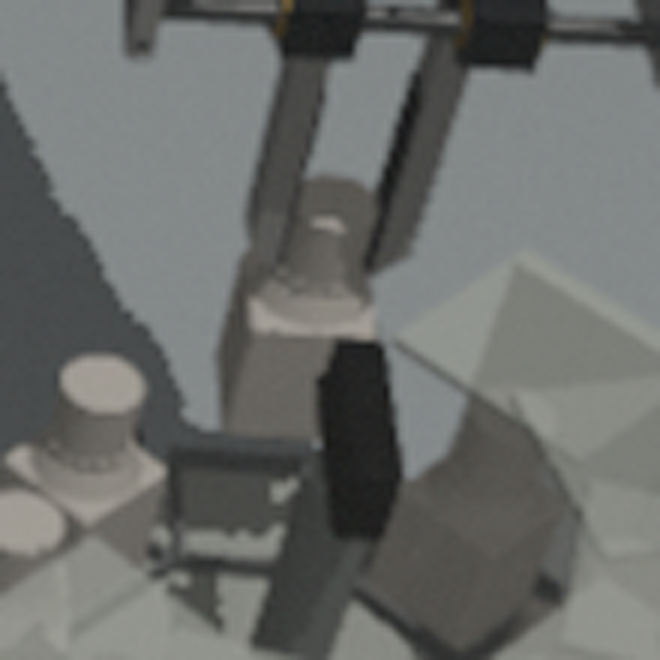

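View pics/t35.png

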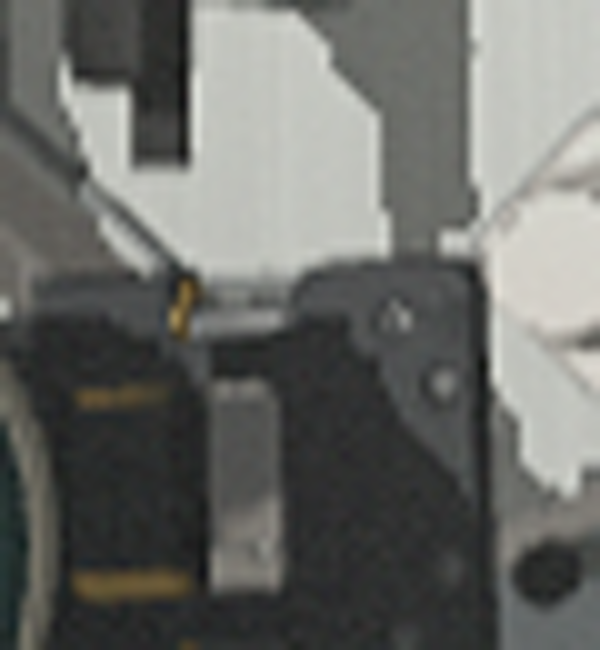

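```bash
python3 -m handwheel '{"xyz":[[0,0,1.5],[0,0,1.7],[0,0,1.0],[0,0,0],[0,0,0]],"rotation":[[-0.1,0,-0.2],[0,0,0],[0,0,0],[0,0,0],[0,0,0]],"claw":[1,1,1,1,1]}';python3 - <<'E'
from h import *
st()
plan([.436,.2495,.119],np.radians([180,0,5.2]),1)
c=r.camera("scene");crop(c,410,180,80,80,8,"s36.png")
E
```

```text
time_s: 25.27
tcp_pos: [0.439, 0.2514, 0.1305]
tcp_rot: [-3.135, -0.007, 0.091]
wrist_force: [0.4, 0.7, -0.8]
grip_width: 0.0273
25.27 tcp [0.439  0.2514 0.1305] rpy [-179.65   -0.42    5.21] F [ 0.4  0.7 -0.8] w 0.0273 q [-1.228  0.38   0.787  2.005 -0.35   0.883 -1.733]
total cm [-0.32  0.16  1.14] rot [-0.35 -0.42  0.01]
[[-0.32, 0.16, 1.14]] [[-0.35, -0.42, 0.01]]
```

View pics/s36.png

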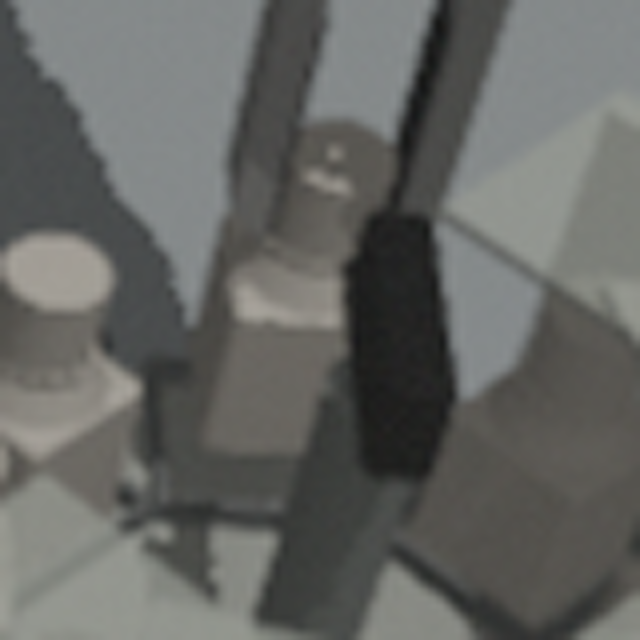

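Correct the drift, then lower to just above the rim.

```bash
python3 -m handwheel '{"xyz":[[-0.3,0.2,0.4],[0,0,0.2],[0,0,0],[0,0,0]],"rotation":[[-0.3,-0.4,0],[0,0,0],[0,0,0],[0,0,0]],"claw":[1,1,1,1]}';python3 - <<'E'
from h import *
st()
plan([.436,.2495,.119],np.radians([180,0,5.2]),1)
E
```

```text
time_s: 25.65
tcp_pos: [0.4367, 0.2497, 0.1261]
tcp_rot: [-3.139, -0.002, 0.091]
wrist_force: [-0.4, -0.0, -1.6]
grip_width: 0.0271
25.65 tcp [0.4367 0.2497 0.1261] rpy [-1.7985e+02 -1.0000e-01  5.2300e+00] F [-0.4 -0.  -1.6] w 0.0271 q [-1.225  0.386  0.784  2.01  -0.354  0.88  -1.729]
total cm [-0.08  0.01  0.71] rot [-0.15 -0.1   0.03]
[[-0.08, 0.01, 0.71]] [[-0.15, -0.1, 0.03]]
```

```bash
python3 -m handwheel '{"xyz":[[-0.15,0.05,0.5],[0,0,0],[0,0,0]],"rotation":[[-0.1,0,0],[0,0,0],[0,0,0]],"claw":[1,1,1]}';python3 - <<'E'
from h import *
st()
plan([.436,.2495,.11],np.radians([180,0,5.2]),1)
c=r.camera("scene");crop(c,410,180,80,80,8,"s37.png")
E
```

```text
time_s: 25.9
tcp_pos: [0.4353, 0.2492, 0.121]
tcp_rot: [-3.14, -0.002, 0.091]
wrist_force: [-0.6, 0.1, -1.6]
grip_width: 0.0275
25.9 tcp [0.4353 0.2492 0.121 ] rpy [-1.7993e+02 -1.3000e-01  5.2300e+00] F [-0.6  0.1 -1.6] w 0.0275 q [-1.223  0.391  0.78   2.017 -0.359  0.869 -1.725]
total cm [ 0.07 -0.03  1.1 ] rot [-0.07 -0.13  0.03]
[[0.07, -0.03, 1.1]] [[-0.07, -0.13, 0.03]]
```

View pics/s37.png

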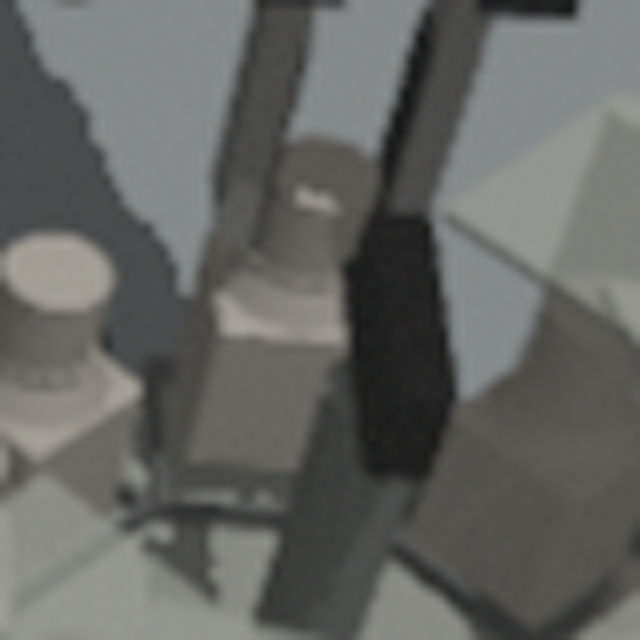

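```bash
python3 - <<'E'
from h import *
c=r.camera("scene")
f=ray(c,[[433.5,238.4]],.0536)[0]; b=ray(c,[[429.8,242.5]],.048)[0]
a=np.radians(5.2); ex=np.array([np.cos(a),np.sin(a),0]); ey=np.array([-ex[1],ex[0],0])
print(f,b,"diff in bay axes mm (want -4,+4):",1e3*(f-b)@ex,1e3*(f-b)@ey)
E
```

```text
[0.45876611 0.23430334 0.0536    ] [0.46703484 0.22780647 0.048     ] diff in bay axes mm (want -4,+4): -7.645876360248103 7.219547984345187
```

```bash
python3 -m handwheel '{"xyz":[[0.1,0.05,0.3],[0.05,0,0.3],[0,0,0],[0,0,0]],"rotation":[[0,0,0],[0,0,0],[0,0,0],[0,0,0]],"claw":[1,1,1,1]}';python3 - <<'E'
from h import *
st()
plan([.437,.249,.108],np.radians([180,0,5.2]),1)
c=r.camera("scene");crop(c,410,180,80,80,8,"s38.png")
E
```

```text
time_s: 26.33
tcp_pos: [0.4371, 0.2488, 0.1144]
tcp_rot: [-3.14, -0.002, 0.091]
wrist_force: [-1.0, 0.0, -0.8]
grip_width: 0.027
26.33 tcp [0.4371 0.2488 0.1144] rpy [-1.7993e+02 -1.3000e-01  5.2400e+00] F [-1.   0.  -0.8] w 0.027 q [-1.212  0.404  0.771  2.019 -0.372  0.857 -1.713]
total cm [-0.01 -0.02  0.64] rot [-0.07 -0.13  0.04]
[[-0.01, -0.02, 0.64]] [[-0.07, -0.13, 0.04]]
```

View pics/s38.png

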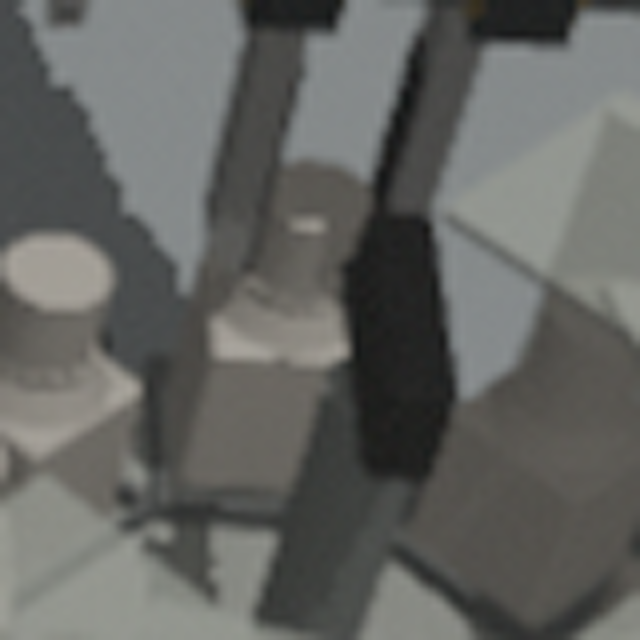

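```bash
python3 -m handwheel '{"xyz":[[0,0,0.3],[0,0,0],[0,0,0]],"rotation":[[0,0,0],[0,0,0],[0,0,0]],"claw":[1,1,1]}';python3 -m handwheel '{"xyz":[[0,0,0.3],[0,0,0],[0,0,0]],"rotation":[[0,0,0],[0,0,0],[0,0,0]],"claw":[1,1,1]}';python3 - <<'E'
from h import *
st()
E
```

```text
time_s: 26.63
tcp_pos: [0.4371, 0.2488, 0.1111]
tcp_rot: [-3.14, -0.002, 0.091]
wrist_force: [-0.4, -0.4, -1.4]
grip_width: 0.0272
time_s: 26.88
tcp_pos: [0.4371, 0.2488, 0.1078]
tcp_rot: [-3.14, -0.002, 0.091]
wrist_force: [-0.5, -0.2, -1.1]
grip_width: 0.0274
26.88 tcp [0.4371 0.2488 0.1078] rpy [-1.7993e+02 -1.3000e-01  5.2400e+00] F [-0.5 -0.2 -1.1] w 0.0274 q [-1.204  0.415  0.764  2.024 -0.383  0.844 -1.704]
```

```bash
python3 -m handwheel '{"xyz":[[0,0,0.1],[0,0,0],[0,0,0]],"rotation":[[0,0,0],[0,0,0],[0,0,0]],"claw":[1,1,1]}';python3 - <<'E'
from h import *
c=r.camera("scene");crop(c,410,180,80,80,8,"s39.png")
E
```

```text
time_s: 27.13
tcp_pos: [0.4376, 0.2492, 0.1075]
tcp_rot: [-3.139, -0.003, 0.091]
wrist_force: [0.7, 0.0, -1.4]
grip_width: 0.0275
```

View pics/s39.png

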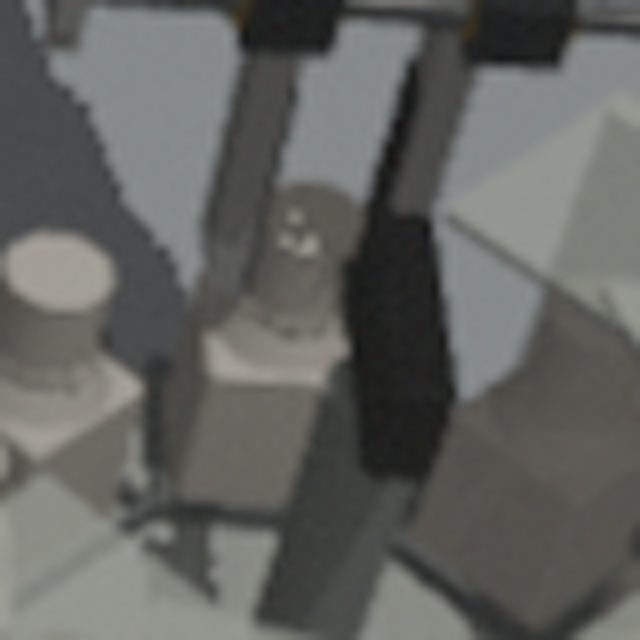

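```bash
python3 -m handwheel '{"xyz":[[0,0,0.15],[0,0,0],[0,0,0]],"rotation":[[0,0,0],[0,0,0],[0,0,0]],"claw":[1,1,1]}'
```

```text
time_s: 27.43
tcp_pos: [0.4386, 0.2499, 0.1073]
tcp_rot: [-3.137, -0.005, 0.091]
wrist_force: [0.5, 0.2, -1.1]
grip_width: 0.0275
```

```bash
python3 -m handwheel '{"xyz":[[0,0,0],[0,0,0],[0,0,0],[0,0,0],[0,0,0],[0,0,0]],"rotation":[[0,0,0],[0,0,0],[0,0,0],[0,0,0],[0,0,0],[0,0,0]],"claw":[0.55,0.55,0.55,0.55,0.55,0.55]}';python3 - <<'E'
from h import *
st()
c=r.camera("scene");crop(c,410,160,80,90,7,"s40.png")
E
```

```text
time_s: 27.93
tcp_pos: [0.4384, 0.2495, 0.1069]
tcp_rot: [-3.138, -0.004, 0.091]
wrist_force: [-0.5, 0.1, 0.9]
grip_width: 0.0424
27.93 tcp [0.4384 0.2495 0.1069] rpy [-179.8    -0.25    5.22] F [-0.5  0.1  0.9] w 0.0424 q [-1.201  0.417  0.761  2.023 -0.387  0.841 -1.7  ]
```

View pics/s40.png

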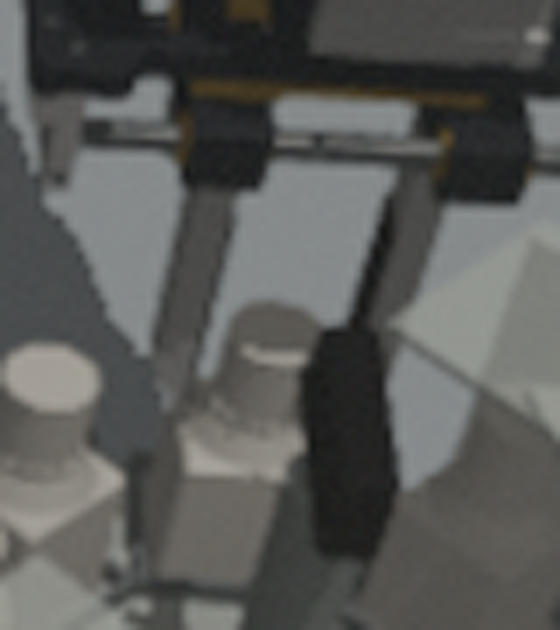

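Released; lift straight up and clear.

```bash
python3 -m handwheel '{"xyz":[[0,0,-1],[0,0,-2],[0,0,-3],[0,0,-3],[0,0,-3],[0,0,-2],[0,0,0]],"rotation":[[0,0,0],[0,0,0],[0,0,0],[0,0,0],[0,0,0],[0,0,0],[0,0,0]],"claw":[0.55,0.55,0.55,0.55,0.55,0.55,0.55]}';python3 -m handwheel '{"xyz":[[0,3,0],[0,3.5,0],[0,3.5,0],[0,3.5,0],[0,3.5,0],[0,3,0],[0,0,0]],"rotation":[[0,0,0],[0,0,0],[0,0,0],[0,0,0],[0,0,0],[0,0,0],[0,0,0]],"claw":[0.55,0.55,0.55,0.55,0.55,0.55,0.55]}';python3 - <<'E'
from h import *
st()
c=r.camera("scene");crop(c,380,160,160,140,5,"s41.png");cv2.imwrite("pics/s41f.png",c["image"][:,:,::-1])
c=r.camera("top");crop(c,100,180,190,165,4,"t41.png");cv2.imwrite("pics/t41f.png",c["image"][:,:,::-1])
E
```

```text
time_s: 28.57
tcp_pos: [0.4377, 0.2468, 0.2559]
tcp_rot: [-3.141, -0.003, 0.088]
wrist_force: [0.5, -0.1, 0.2]
grip_width: 0.0424
time_s: 29.15
tcp_pos: [0.4553, 0.0407, 0.2579]
tcp_rot: [-3.137, -0.006, 0.092]
wrist_force: [-0.4, -1.0, 0.8]
grip_width: 0.0425
29.15 tcp [0.4553 0.0407 0.2579] rpy [-179.75   -0.36    5.29] F [-0.4 -1.   0.8] w 0.0425 q [-1.135  0.067  1.036  1.975 -0.069  1.127 -1.549]
```

View pics/t41.png

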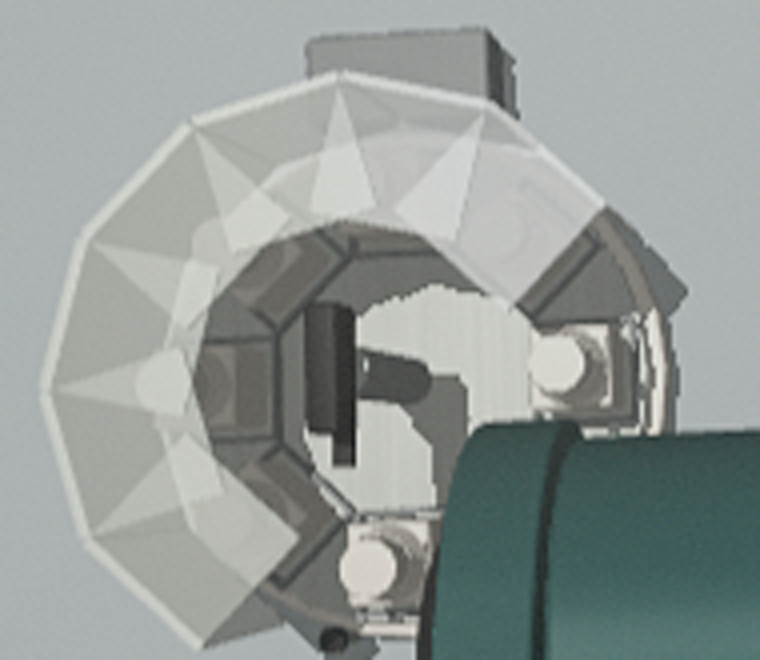

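View pics/s41f.png

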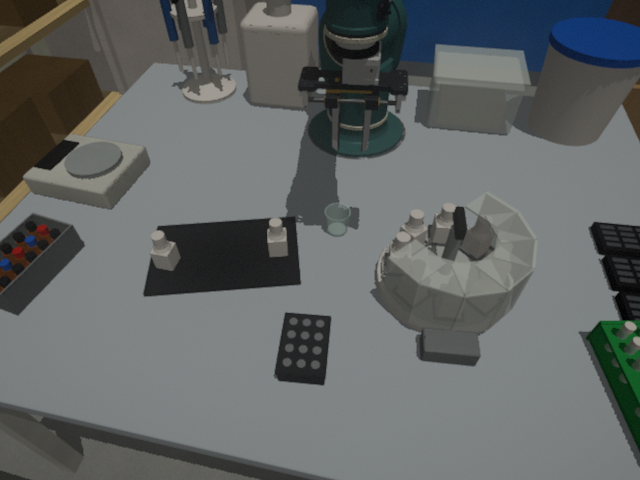

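```bash
python3 -m handwheel '{"xyz":[[0,3,0],[0,3,0],[0,3,0],[0,3,0],[0,0,0],[0,0,0]],"rotation":[[0,0,0],[0,0,0],[0,0,0],[0,0,0],[0,0,0],[0,0,0]],"claw":[0.55,0.55,0.55,0.55,0.55,0.55]}';python3 - <<'E'
from h import *
c=r.camera("top"); new=c["image"].astype(int); old=cv2.imread("pics/top0.png")[:,:,::-1].astype(int)
for n,im in(("new",new),("old clipped",old)):
    g=(im[308:336,180:206].min(2)>205).astype(np.uint8)
    k,l,s,ce=cv2.connectedComponentsWithStats(g); i=1+np.argmax(s[1:,4]); u=ce[i]+[180,308]; print(n,u,s[i],ray(c,[u],.13)[0])
a=(c["image"]); crop(c,150,280,110,70,7,"t42.png")
E
```

```text
time_s: 29.75
tcp_pos: [0.4681, -0.0707, 0.2568]
tcp_rot: [-3.137, -0.005, 0.109]
wrist_force: [-0.6, 1.8, 0.1]
grip_width: 0.0422
new [197. 319.] [17 11  1  1  1] [0.44252923 0.23921545 0.13      ]Traceback (most recent call last):
  File "<stdin>", line 5, in <module>
    return _wrapfunc(a, 'argmax', axis=axis, out=out, **kwds)
    return bound(*args, **kwds)
ValueError: attempt to get argmax of an empty sequence
```

```bash
python3 - <<'E'
from h import *
c=r.camera("top"); old=cv2.imread("pics/top0.png")
crop(c,150,280,110,70,7,"t42.png"); cv2.imwrite("pics/o42.png",cv2.resize(old[280:350,150:260],None,fx=7,fy=7,interpolation=cv2.INTER_CUBIC))
st()
E
```

```text
29.85 tcp [ 0.468  -0.07    0.2568] rpy [-179.74   -0.29    6.33] F [ 0.1  0.5 -0.8] w 0.042 q [-0.921  0.149  1.115  1.942 -0.154  1.135 -1.206]
```

View pics/t42.png

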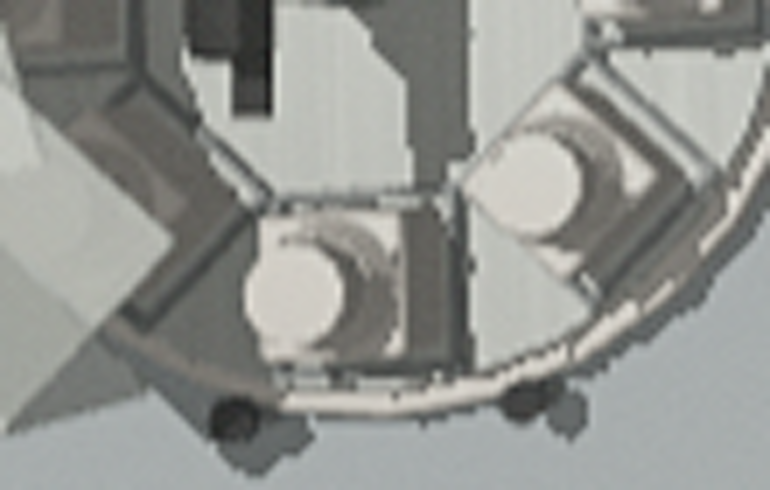

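View pics/o42.png

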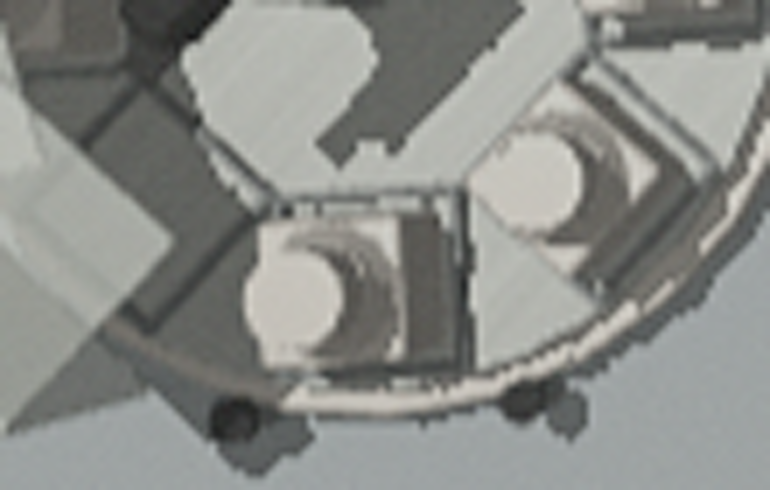

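The bottle now sits where the clipped-in bottle stood in the first picture: cap top at (295, 293) against (295, 298) in 7x crops, under 1 px or about 1.5 mm. The bay rim lines also match the earlier click, so I'm handing it in.

```bash
python3 -c "
from cell import r
print(r.close_job())"
```

```text
the job is handed in; nothing more can be done
None
```

I turned the carousel 45° anticlockwise by its handle bar until the empty bay was at the gate, and let go. I stood the fallen bottle up on the tray and released it. Then I took it again by the cap from above, set it down in the bay, released it, and handed the job in at about 30 s of the 69 s allowed. No verdict was reported.

**Last checks, from pictures:**
- **Bottle:** it stands upright and square in the bay, with its cap within about 1.5 mm of where the clipped-in bottle at the gate stood at the start. I lowered it until it touched the floor before opening the fingers.
- **Carousel:** the bay's rim lines match the click position. The bar's measured angle was about 2° short of nominal, inside the allowed ±0.07 rad (4°).
- **Everything else:** neighbours, tip box and beaker look unmoved, and the robot is clear of everything.

**What disagreed or came close:**
- **Cameras:** the two cameras differ by about 4 mm, so I averaged them with the arm's own readings to place the bottle.
- **Joint 6:** while backing away after standing the bottle up, joint 6 read 2.003 rad against its stated limit of 2. The wrist force also showed 6 N briefly. I untilted at once, but this could count against the run.
- **Joint 7:** it came close to its limit (2.80 of 2.82 rad) on the first approach to the bottle, so I turned the gripper by half a turn.

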